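# Clear and charge the latch feeder

### The job

Clear whatever has been left on the yellow hopper lid into the red rework tray, and put every stray latch casting from the blue mat into the steel tip tray, keeping the lid shut meanwhile. Then open the lid, lift the tip tray by its bar until all the castings have slid into the hopper, lower it back down, and shut the lid. Never tip the tray while the lid is not wide open, and leave the other things on the bench where they are.

Things in the scene. Friction and masses are not known exactly. Their poses are not given: they have to be found in the camera images.
- feeder: fixed blue feeder; origin on the bench below the line where hopper and tip tray meet. y runs from hopper (-y side) to tray (+y side), x along both hinges. Hopper: open box, outside 170 (x) x 190 (y) x 110 mm high, from y = -190 to 0 mm, 5 mm walls. A solid stand 150 x 110 x 95 mm high carries the tray; an aluminium outfeed 40 mm high stands at the hopper's +x side
- lid (a joint): angle of the yellow hopper lid (rad): 0 shut, 1.75 fully open (leaning back past upright); it turns about the feeder's x axis at lid_hinge, its free edge (next to the tray) rising. Plate 174 (x) x 188 x 6 mm; its top is 116 mm above the bench when shut. Its hinge is a little stiff
- lid_hinge (a point): lid hinge axis, mid-width, in the lid's frame: x along the axis, y from the hinge towards the free edge, z out of the lid's top. Lies at (0, -190, 110) mm in the feeder frame
- lid_bar (a point): middle of the lid's black round handle bar, 12 mm thick, 110 mm long along x, on posts 10 mm thick at x = +-50 mm; at (0, 166, 46) mm in the lid_hinge frame, 40 mm clear above the plate to its centre
- tip_tray (a joint): angle of the steel tip tray (rad): 0 level on its stand, up to 1.25; it turns about the feeder's x axis at tray_hinge, its outer end rising so that castings slide off the open inner end into the hopper. It falls back when let go
- tray_hinge (a point): tip tray hinge axis, mid-width, in the tray's frame: x along the axis, y outwards from the hopper, z up from the floor. Lies at (0, 4, 121) mm in the feeder frame, level with the tray floor's top
- tray_floor (a point): centre of the top of the tip tray's floor, at (0, 82.5, 0) mm in the tray_hinge frame. Inside 132 mm wide (x), 168 mm long (y); side and end walls 36 mm high, open at the hopper end
- tray_bar (a point): middle of the tip tray's black round handle bar, 12 mm thick, 110 mm long along x, at (0, 210, 30) mm in the tray_hinge frame, 45 mm outside the end wall; arms at x = +-50 mm
- hopper_floor (a point): centre of the hopper's inner floor; inside 160 (x) x 180 (y) x 105 mm deep, axes as the feeder's
- rework_tray: fixed red open tray, outside 210 (x) x 170 (y) x 50 mm high, 4 mm walls and 4 mm floor; origin at the centre of its underside
- mat: fixed blue mat 230 (x) x 150 (y) x 3 mm, where the stray castings lie; origin at the centre of its underside
- case_handle: black case handle left on the lid, a bar 150 mm long (x), grip 110 x 24 x 22 mm high with steel ends 12 mm high; origin at the centre of its underside. May be absent
- edge_profile: aluminium U-shaped edge profile left on the lid, 145 mm long (x), 26 mm wide (y), 26 mm high, open on top; origin at the centre of its underside. May be absent
- casting0: brass-coloured latch casting, 66 (x) x 36 (y) x 24 mm (z): a base slab 66 x 36 x 14 mm with a hump 38 x 30 x 10 mm on top; origin at the centre of its underside; grip it across its y. Stray, on the mat at the start; may be absent
- casting1: brass-coloured latch casting, 66 (x) x 36 (y) x 24 mm (z): a base slab 66 x 36 x 14 mm with a hump 38 x 30 x 10 mm on top; origin at the centre of its underside; grip it across its y. Stray, on the mat at the start; may be absent
- casting2: brass-coloured latch casting, 66 (x) x 36 (y) x 24 mm (z): a base slab 66 x 36 x 14 mm with a hump 38 x 30 x 10 mm on top; origin at the centre of its underside; grip it across its y. Stray, on the mat at the start; may be absent
- casting3: brass-coloured latch casting, 66 (x) x 36 (y) x 24 mm (z): a base slab 66 x 36 x 14 mm with a hump 38 x 30 x 10 mm on top; origin at the centre of its underside; grip it across its y. Stray, on the mat at the start; may be absent
- casting4: brass-coloured latch casting, 66 (x) x 36 (y) x 24 mm (z): a base slab 66 x 36 x 14 mm with a hump 38 x 30 x 10 mm on top; origin at the centre of its underside; grip it across its y. Already in the tip tray at the start
- tape_roll: bystander, to be left alone: black tape roll lying flat, 84 mm across, 24 mm high; origin at the centre of its underside
- glue_bottle: bystander, to be left alone: white bottle with red cap, 52 mm across, 120 mm high; origin at the centre of its underside
- screwdriver: bystander, to be left alone: screwdriver with orange handle, 190 mm long, lying along its x; origin at the centre of its underside
- carton: bystander, to be left alone: small cardboard carton, 100 x 70 x 55 mm; origin at the centre of its underside
- clamp_block: bystander, to be left alone: green block 90 x 50 x 20 mm with a steel stub 50 mm tall on it; origin at the centre of its underside

How it is judged:
By the outcome, as a careful person would: the job done as asked, in the order asked, and still so for the second after the job is handed in, with the robot touching nothing.
Of case_handle, edge_profile only 1 to 2 are there at a start; the rules pass over those that are not, and their reading is None.
Of casting0, casting1, casting2, casting3 only 2 to 4 are there at a start; the rules pass over those that are not, and their reading is None.
At some moment in a run one of casting0, casting1, casting2, casting3 may be knocked a few centimetres aside while the robot is not near it.
Once in a run the grip may slacken for a moment while it holds something.
It also fails if it takes over 210 s, if anything falls off the work surface, if the arm or the gripper's body presses on something with over 40 N, if the wrist force passes 120 N, or if a joint passes its speed limit or range.

### The arm

A 6-joint arm with a two-finger parallel gripper is mounted at the origin on the work surface. World frame = base frame: x ahead of the robot, y to its left, z up, the work surface at z = 0. Lengths are in mm, angles in rad, forces in N, time in s.
With the tool pointing down it reaches from about 200 to 875 mm from the base axis. Payload 3.4 kg.
Tool frame: the origin (TCP) lies midway between the tips of the shut fingers; the grasp point (between the pads) lies 19 mm behind it; z points along the fingers, y is the line along which they close (so a half turn about z gives the same grasp; the last joint's range is limited). The gripper opens to 94 mm and grips with 3 to 60 N. Pads are 16 mm wide; open, the fingers measure 119 mm over their backs; the gripper's body (75 mm by 177 mm) begins 78 mm behind the grasp point.
Start: joints at [1.143, 0.276, 1.505, -0, 1.361, -0.121], TCP at [173.675, 548.185, 168.493] pointing down, gripper open.
Joint ranges: [-2.89, 2.89], [-0.75, 2.08], [0.22, 2.7], [-1.18, 4.32], [0.11, 2.71], [-2.7, 2.7]. Speed limits (rad/s): [2.57, 2.57, 3.14, 3.14, 3.14, 3.14].

### API

Orientations are given as a 3x3 rotation matrix whose columns are the frame's x, y, z axes.
In Python, from station import monitor, camera, ctrl, finder gives the robot as it stands. The module is installed in compiled form; this text tells all that it offers.
- The arm moves only by the shell command python3 -m inch 'ROWS' [FORCE]. ROWS is JSON, a list of rows, each an object with "grip": the finger opening in mm, from 0 to 94; "xyz": the shift along the tool's x, y, z normalised to -1 to 1, where 1 is 0.04 m, a list of three; "twist": the turn about the tool's z normalised to -1 to 1, where 1 is 5 degrees. A call has 1 to 5 rows; each row shifts and turns the commanded pose from where the row before left it, along the tool's axes as they then stand; what a row does not reach is not made up. A row lasts 1/10 s, in which the tool goes at most 50 mm and 8.59 degrees, less where a joint would pass 70% of its speed; a pose out of reach is approached as far as the arm can. A call with a number of a shift or a turn outside -1 to 1 is refused whole. A call with a gripper value outside its range is refused whole. The fingers move at their own pace and stop on an object; FORCE is the grip in N (left out, the last holds). Time passes only in rows, so rows that do not move let the fingers close. It gives the time, the measured TCP pose, the force, the opening and the grip force at its end, in the units of the state.
- monitor.get_state(): the state, without advancing time (a new reading comes with each control period).
- camera(name): name is "scene" or "top" or "wrist"; returns a dict with "img" (420x560x3 uint8, red, green, blue), "camera_matrix" (3x3 intrinsics, pixels), "extrinsics" (4x4, takes a point from camera to world coordinates). Camera axes: x right, y down, z forward; pixel columns grow to the right and rows downward; lengths in mm; the calibration is good to about 2 mm. A picture is of the moment at which its call begins. There is no depth.
- ctrl.hand_in(): hands the job in; it is judged then, once.
Trained networks look in a picture, given as the dict that the camera call returned (one of the last four; its "shot" number tells which), for a name from the list of things; names that differ only in an ending like _2 or _b are one class to them, and where a whole thing is asked for, a point or a joint stands for the part that bears it (a point fixed in the world has none). Each returns a list of dicts, best first, with "conf" (0 to 1); they miss things now and then, are a little off and sometimes report something else, mostly with a low value. They report only what shows in the picture. A call takes as long as a camera call.
- finder.boxes_of(picture, thing): "point" ([x, y, z] in mm, in world coordinates, good to about 4 mm: the middle of the surface that is visible of it).
- finder.trace(picture, thing): "mask" (420x560 bool, what is visible of it).
The state is a dict: "t": time; "joint_positions": joint angles; "joint_velocities": joint speeds; "joint_efforts": joint torques, N m; "eef_pos": TCP position; "ee_rot": TCP orientation; "wrist_force": force on the tool from outside, world axes, zero at the start; "wrist_torque": the same for the moment, N m; "width": finger opening in mm; "grip_force": force on a finger pad.
Only numpy, scipy, OpenCV 4.12 (cv2) and the standard library are available. Lean on these libraries where they do the work, as an engineer would, in place of code of your own. Each camera call takes 0.05 s, during which the arm holds its last target. There are 200 camera calls.

## Working session

There is one attempt and no reset: what is moved stays moved. The work goes in short steps, Python scripts to look and compute and a shell command to move; the robot and the scene stay as the last step left them, time stands still between calls to the robot, and variables do not carry over. Pictures are saved under pics/ and viewed, at most 14 in all, crops included, and the job is handed in when it is done.

```bash
mkdir -p pics; ls; cat > h.py <<'E'
import numpy as np, cv2
from station import monitor, camera, ctrl, finder
def save(p,n): cv2.imwrite(f'pics/{n}.png', p['img'][:,:,::-1])
def px(p,P):
    T=np.linalg.inv(p['extrinsics']); q=T[:3,:3]@np.array(P,float)+T[:3,3]; q=p['camera_matrix']@q; return q[:2]/q[2]
def ray(p,uv):
    d=np.linalg.inv(p['camera_matrix'])@[uv[0],uv[1],1]; E=p['extrinsics']; return E[:3,3], E[:3,:3]@d
def onz(p,uv,z):
    o,d=ray(p,uv); return o+d*(z-o[2])/d[2]
def st():
    s=monitor.get_state(); print('t',round(s['t'],2),'pos',np.round(s['eef_pos'],1),'w',round(float(s['width']),1),'gf',s['grip_force'],'F',np.round(s['wrist_force'],1)); print(np.round(s['ee_rot'],3).tolist(),np.round(s['joint_positions'],2)); return s
E
python3 - <<'E'
from h import *
s=st()
P={n:camera(n) for n in('top','scene')}
for n,p in P.items():
    save(p,n+'0')
    for t in ['lid','lid_bar','tray_bar','tip_tray','case_handle','edge_profile','rework_tray','mat','casting0','tape_roll','glue_bottle','screwdriver','carton','clamp_block','feeder']:
        try: r=finder.boxes_of(p,t)
        except Exception as e: print(t,e); continue
        print(n,t,[(np.round(d['point']).tolist(),round(d['conf'],2),np.round(px(p,d['point'])).tolist()) for d in r if d['conf']>.2])
E
```

```text
pics
t 0.0 pos [173.4 547.6 167.6] w 94.0 gf 0.0 F [ 0.8 -0.6 -0.2]
[[-0.953, 0.302, -0.001], [0.302, 0.953, -0.002], [0.0, -0.002, -1.0]] [ 1.14  0.28  1.51 -0.    1.36 -0.12]
top lid [([576.0, -94.0, 114.0], 0.8, [322.0, 209.0])]
top lid_bar [([575.0, -97.0, 114.0], 0.92, [323.0, 209.0])]
top tray_bar [([584.0, 94.0, 123.0], 0.91, [251.0, 205.0])]
top tip_tray [([581.0, 95.0, 117.0], 0.78, [250.0, 206.0]), ([538.0, 328.0, 18.0], 0.7, [171.0, 227.0])]
top case_handle []
top edge_profile []
top rework_tray [([502.0, -370.0, 7.0], 0.83, [416.0, 241.0])]
top mat [([476.0, 364.0, 4.0], 0.61, [159.0, 249.0]), ([582.0, -10.0, 117.0], 0.4, [290.0, 206.0])]
top casting0 [([610.0, 135.0, 134.0], 0.85, [235.0, 194.0]), ([431.0, 327.0, 16.0], 0.83, [169.0, 265.0]), ([543.0, 328.0, 18.0], 0.83, [171.0, 225.0]), ([530.0, 403.0, 17.0], 0.8, [145.0, 230.0]), ([421.0, 401.0, 21.0], 0.59, [142.0, 268.0])]
top tape_roll [([376.0, 120.0, 25.0], 0.71, [243.0, 285.0])]
top glue_bottle [([761.0, 120.0, 82.0], 0.8, [244.0, 145.0])]
top screwdriver [([761.0, -205.0, 25.0], 0.81, [357.0, 152.0]), ([583.0, 9
[... 1152 characters left out ...]
.0, -102.0, 117.0], 0.56, [240.0, 226.0]), ([596.0, -73.0, 138.0], 0.54, [251.0, 218.0]), ([560.0, 322.0, 17.0], 0.47, [368.0, 188.0]), ([440.0, 316.0, 16.0], 0.43, [343.0, 165.0]), ([787.0, 115.0, 75.0], 0.35, [359.0, 259.0])]
scene tape_roll [([359.0, 118.0, 22.0], 0.72, [274.0, 169.0]), ([575.0, 92.0, 120.0], 0.33, [305.0, 194.0])]
scene glue_bottle [([784.0, 113.0, 76.0], 0.58, [357.0, 258.0])]
scene screwdriver [([769.0, -209.0, 24.0], 0.71, [234.0, 323.0]), ([573.0, 92.0, 120.0], 0.45, [305.0, 193.0])]
scene carton [([710.0, 311.0, 53.0], 0.85, [401.0, 214.0])]
scene clamp_block [([385.0, -126.0, 22.0], 0.56, [203.0, 203.0])]
scene feeder [([632.0, -30.0, 115.0], 0.57, [274.0, 227.0])]
```

```bash
python3 - <<'E'
import cv2
a=cv2.imread('pics/top0.png')[110:330,110:480]; cv2.imwrite('pics/top0c.png',cv2.resize(a,None,fx=2.15,fy=2.15,interpolation=cv2.INTER_CUBIC))
a=cv2.imread('pics/scene0.png')[130:340,80:430]; cv2.imwrite('pics/scene0c.png',cv2.resize(a,None,fx=2.25,fy=2.25,interpolation=cv2.INTER_CUBIC))
E
```

```text
(no output)
```

View pics/top0c.png

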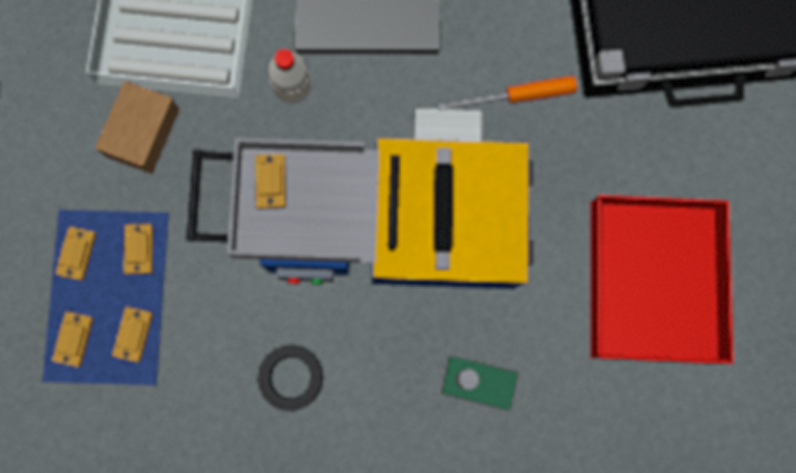

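View pics/scene0c.png

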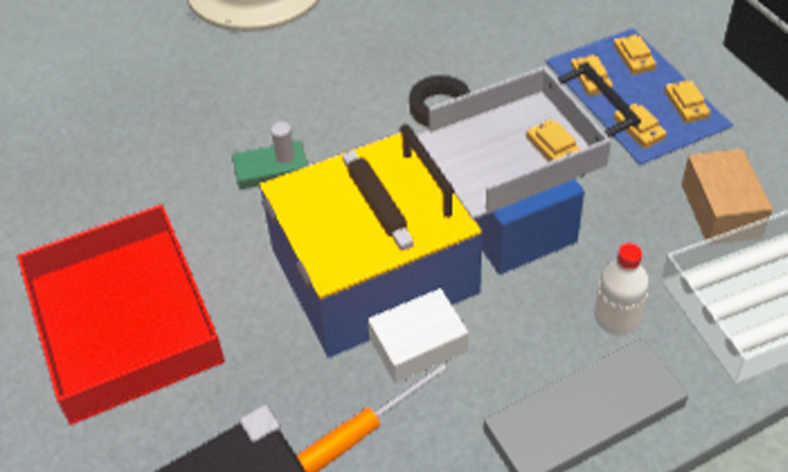

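The top view shows a black case handle across the yellow lid at crop pixel (443, 208) and no edge profile. There are four castings on the mat (crop 75,253; 138,248; 72,340; 132,335) and one in the tip tray at (270, 181). The lid bar is at (393, 203). The scene view agrees. Next I'll fit the poses.

```bash
cat >> h.py <<'E'
def plane_rect(p,mask,z):
    c=max(cv2.findContours(mask.astype(np.uint8),cv2.RETR_EXTERNAL,cv2.CHAIN_APPROX_NONE)[0],key=cv2.contourArea)[:,0,:]
    W=np.array([onz(p,u,z)[:2] for u in c],np.float32)
    (cx,cy),(w,h),a=cv2.minAreaRect(W)
    if w<h: w,h,a=h,w,a+90
    a=(a+90)%180-90   # angle of long side from world x
    return np.round([cx,cy,w,h,a],1)
def tri(p,u,q,v):
    o1,d1=ray(p,u);o2,d2=ray(q,v);s=np.linalg.lstsq(np.c_[d1,-d2],o2-o1,rcond=None)[0]
    return np.round((o1+d1*s[0]+o2+d2*s[1])/2,1)
def cen(m): y,x=np.nonzero(m); return np.array([x.mean(),y.mean()])
E
python3 - <<'E'
from h import *
P={n:camera(n) for n in('top','scene')}
C={}
for n,p in P.items():
    print(n,'cam',np.round(p['extrinsics'][:3,3]))
    im=p['img'].astype(int); y=(im[...,0]>150)&(im[...,1]>130)&(im[...,2]<60)
    l,lab,stt,_=cv2.connectedComponentsWithStats(y.astype(np.uint8)); k=1+stt[1:,4].argmax()
    m=cv2.morphologyEx((lab==k).astype(np.uint8),cv2.MORPH_CLOSE,np.ones((15,15)))
    print('lid',plane_rect(p,m,116))
    c=cv2.findContours(m,cv2.RETR_EXTERNAL,2)[0][0]; ap=cv2.approxPolyDP(c,6,True)[:,0]
    print([np.round(onz(p,u,116)[:2]).tolist() for u in ap])
    r=(im[...,0]>130)&(im[...,1]<40)&(im[...,2]<40)
    print('red',plane_rect(p,r,50))
    for t,z in(('case_handle',128),('lid_bar',156),('tray_bar',151),('casting0',19),('rework_tray',50)):
        for d in finder.trace(p,t):
            if d['conf']>.4: C.setdefault((t,n),[]).append(cen(d['mask'])); print(n,t,round(d['conf'],2),np.round(cen(d['mask'])),d['mask'].sum(),plane_rect(p,d['mask'],z))
np.save('c.npy',C,allow_pickle=True)
E
```

```text
top cam [ 379.    5. 1230.]
lid [580.7 -88.6 185.  173.1  88.3]
[[667.0, 1.0], [498.0, 3.0], [494.0, -176.0], [663.0, -181.0]]
red [ 502.9 -363.   203.7  164.7   -2.4]
top case_handle 0.81 [315. 208.] 534 [ 5.781e+02 -7.740e+01  1.514e+02  2.610e+01 -4.000e-01]
top case_handle 0.72 [159. 249.] 2871 [470.9 326.4 207.  138.1  -1.2]
top lid_bar 0.94 [320. 208.] 4135 [572.6 -85.3 183.5 168.   88.4]
top lid_bar 0.54 [144. 268.] 318 [418.3 353.9  58.5  34.4 -14.9]
top tray_bar 0.92 [248. 204.] 3580 [586.5 117.1 226.9 145.1  87.2]
top casting0 0.72 [145. 228.] 303 [535.9 403.   65.6  38.4 -12.8]
top casting0 0.6 [143. 268.] 329 [423.  400.   65.5  39.5 -11.9]
top casting0 0.59 [174. 226.] 320 [541.3 321.2  69.7  37.1   3. ]
top rework_tray 0.71 [244. 145.] 385 [772.9 122.   79.1  50.1  19.1]
top rework_tray 0.68 [417. 240.] 5074 [ 503.2 -358.9  212.9  183.9   -2.2]
scene cam [1273. -374.  973.]
lid [580.5 -88.5 187.5 176.2  88.4]
[[500.0, -6.0], [490.0, -176.0], [663.0, -183.0], [671.0, 0.0]]
red [ 521.7 -366.   238.1  166.5   -2.3]
scene case_handle 0.89 [248. 218.] 477 [583.  -77.2 156.4  26.4  -1.5]
scene lid_bar 0.93 [242. 225.] 3888 [ 610.  -103.5  191.4  177.9   89.5]
scene tray_bar 0.74 [310. 190.] 3526 [594.9 111.6 237.8 175.3  86. ]
scene casting0 0.85 [325. 192.] 256 [514.7 202.7  61.6  51.4   2.7]
scene casting0 0.69 [361. 153.] 197 [427.  396.4  75.8  43.3 -12.6]
scene casting0 0.51 [385. 174.] 233 [540.7 399.3  74.4  43.6 -14.6]
scene casting0 0.46 [367. 186.] 234 [ 5.502e+02  3.199e+02  7.400e+01  5.070e+01 -2.000e-01]
scene casting0 0.43 [342. 162.] 129 [416.9 332.6  52.   33.6  32.8]
scene rework_tray 0.88 [132. 269.] 5636 [ 519.1 -365.9  244.9  169.8   -2.3]
scene rework_tray 0.55 [365. 186.] 213 [ 5.705e+02  2.960e+02  7.080e+01  4.670e+01 -2.000e-01]
```

```bash
cat >> h.py <<'E'
FO=np.array([583.5,7.4]); FY=-1.7   # feeder origin, yaw deg
def fw(x,y):
    c,s=np.cos(np.radians(FY)),np.sin(np.radians(FY)); return FO+[c*x-s*y,s*x+c*y]
def to(x,y,z,ly=None,s=None):
    """tool-axis units to reach TCP xyz; ly=angle (deg) of the closing axis wanted; twist done after the shift"""
    s=s or monitor.get_state(); R=np.array(s['ee_rot']); d=R.T@(np.array([x,y,z])-s['eef_pos'])/40
    tw=0
    if ly is not None:
        a=np.degrees(np.arctan2(R[1,1],R[0,1])); tw=-((ly-a+90)%180-90)/5
    print('units',np.round(d,2),'twist',round(tw,2))
E
python3 -m inch '[{"grip":94,"xyz":[0,0,-1],"twist":-1},{"grip":94,"xyz":[0,0,-1],"twist":-1},{"grip":94,"xyz":[0,0,-1],"twist":-1},{"grip":94,"xyz":[0,0,0],"twist":-0.16},{"grip":94,"xyz":[0,0,0],"twist":0}]' 30
python3 - <<'E'
from h import *
st(); to(440,364,300,88.3)
E
```

```text
t: 2.7
eef_pos: [173.8, 548.6, 289.3]
ee_rot: [[-1.0, 0.031, 0.001], [0.031, 1.0, 0.002], [-0.001, 0.002, -1.0]]
wrist_force: [-0.0, 0.4, -0.1]
width: 94.1
grip_force: 0.0
t 2.7 pos [173.8 548.6 289.3] w 94.1 gf 0.0 F [-0.   0.4 -0.1]
[[-1.0, 0.031, 0.001], [0.031, 1.0, 0.002], [-0.001, 0.002, -1.0]] [ 1.14  0.23  1.27 -0.    1.63 -0.4 ]
units [-6.8  -4.4  -0.27] twist -0.02
```

```bash
python3 -m inch '[{"grip":94,"xyz":[-0.85,-0.55,0],"twist":0},{"grip":94,"xyz":[-0.85,-0.55,0],"twist":0},{"grip":94,"xyz":[-0.85,-0.55,0],"twist":0},{"grip":94,"xyz":[-0.85,-0.55,0],"twist":0},{"grip":94,"xyz":[-0.85,-0.55,0],"twist":0}]' >/dev/null
python3 -m inch '[{"grip":94,"xyz":[-0.85,-0.55,0],"twist":0},{"grip":94,"xyz":[-0.85,-0.55,0],"twist":0},{"grip":94,"xyz":[-0.85,-0.55,0],"twist":0},{"grip":94,"xyz":[0,0,0],"twist":0},{"grip":94,"xyz":[0,0,0],"twist":0}]' >/dev/null
python3 - <<'E'
from h import *
s=st(); p=camera('wrist'); save(p,'w1'); print(np.round(p['extrinsics'],2).tolist())
print('cam offset in tool',np.round(np.array(s['ee_rot']).T@(p['extrinsics'][:3,3]-s['eef_pos'])))
for d in finder.trace(p,'casting0'):
    if d['conf']>.3: print(round(d['conf'],2),np.round(cen(d['mask'])),plane_rect(p,d['mask'],17))
E
```

```text
t 3.7 pos [439.7 362.9 286.4] w 94.1 gf 0.0 F [ 0.2 -0.1 -0.4]
[[-0.999, 0.034, -0.004], [0.034, 0.999, -0.002], [0.004, -0.002, -1.0]] [ 0.57  0.23  1.28  0.    1.63 -0.97]
[[0.03, 0.97, 0.25, 366.77], [1.0, -0.03, -0.01, 365.18], [-0.0, 0.25, -0.97, 503.23], [0.0, 0.0, 0.0, 1.0]]
cam offset in tool [  74.   -1. -217.]
0.93 [247. 170.] [428.7 323.9  67.3  37.3 -12.7]
0.92 [302. 235.] [534.  405.2  68.   37.3 -11.9]
0.88 [299. 163.] [422.2 401.5  66.8  38.1 -12.8]
0.85 [250. 241.] [539.7 323.   69.7  35.8   1.8]
0.68 [100. 308.] [647.6  65.4  50.7  26.5 -45.3]
```

View pics/w1.png

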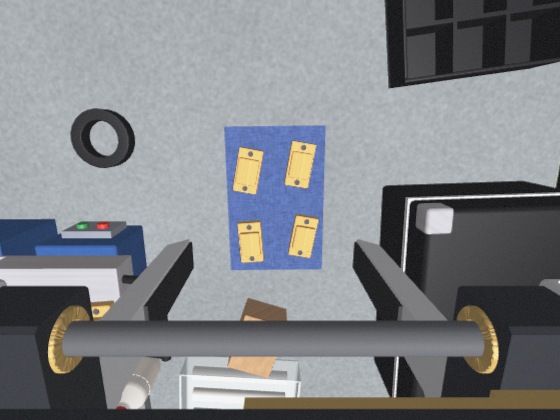

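The wrist view shows the mat with four castings at pixels (248,170), (300,163), (250,241) and (303,236). They match the finder's masks, and the positions agree with the top view to about 2 mm. I'll fetch the nearest one first.

```bash
python3 - <<'E'
from h import *
to(429,324,60,77.3)
E
```

```text
units [ 0.2  -1.01  5.69] twist 2.19
```

```bash
python3 -m inch '[{"grip":60,"xyz":[0.2,-1,0],"twist":0},{"grip":60,"xyz":[0,0,1],"twist":1},{"grip":60,"xyz":[0,0,1],"twist":1},{"grip":60,"xyz":[0,0,1],"twist":0.2},{"grip":60,"xyz":[0,0,1],"twist":0}]' 40 >/dev/null
python3 -m inch '[{"grip":60,"xyz":[0,0,1],"twist":0},{"grip":60,"xyz":[0,0,0.7],"twist":0},{"grip":60,"xyz":[0,0,0],"twist":0},{"grip":60,"xyz":[0,0,0],"twist":0}]'
python3 - <<'E'
from h import *
to(429,324,6,77.3); p=camera('wrist')
for d in finder.trace(p,'casting0'):
    if d['conf']>.3: print(round(d['conf'],2),np.round(cen(d['mask'])),plane_rect(p,d['mask'],17))
E
```

```text
t: 4.7
eef_pos: [430.1, 325.0, 60.9]
ee_rot: [[-0.976, 0.22, -0.0], [0.22, 0.976, 0.0], [0.0, 0.0, -1.0]]
wrist_force: [0.3, 0.4, -0.2]
width: 59.9
grip_force: 0.0
units [ 0.02 -0.03  1.37] twist 0.0
0.88 [273. 214.] [428.4 324.4  67.2  35.8 -11.7]
0.84 [363. 186.] [422.1 401.2  66.2  38.2 -11.6]
0.78 [388. 281.] [507.8 413.   41.9  31.9  23. ]
0.62 [294. 318.] [517.7 322.2  36.1  29.8 -88.4]
0.61 [ 35. 207.] [384.2 134.4  90.7  57.6 -24.6]
```

```bash
python3 -m inch '[{"grip":60,"xyz":[0,0,0.9],"twist":0},{"grip":60,"xyz":[0,0,0.45],"twist":0},{"grip":60,"xyz":[0,0,0],"twist":0},{"grip":60,"xyz":[0,0,0],"twist":0},{"grip":20,"xyz":[0,0,0],"twist":0}]' 40
python3 -m inch '[{"grip":20,"xyz":[0,0,0],"twist":0},{"grip":20,"xyz":[0,0,0],"twist":0},{"grip":20,"xyz":[0,0,0],"twist":0},{"grip":20,"xyz":[0,0,0],"twist":0},{"grip":20,"xyz":[0,0,0],"twist":0}]' 40
python3 -m inch '[{"grip":20,"xyz":[0,0,-0.5],"twist":0},{"grip":20,"xyz":[0,0,-1],"twist":0},{"grip":20,"xyz":[0,0,-1],"twist":0},{"grip":20,"xyz":[0,0,-1],"twist":0},{"grip":20,"xyz":[0,0,-1],"twist":0}]' 40
python3 - <<'E'
from h import *
print(fw(-34,106),fw(-34,37)); to(*fw(-34,106),215,-1.7)
E
```

```text
t: 5.3
eef_pos: [432.4, 325.1, 8.4]
ee_rot: [[-0.975, 0.221, 0.003], [0.221, 0.975, 0.002], [-0.003, 0.003, -1.0]]
wrist_force: [-0.1, 0.1, -0.5]
width: 54.8
grip_force: 0.0
t: 5.8
eef_pos: [430.9, 324.1, 6.5]
ee_rot: [[-0.975, 0.221, 0.0], [0.221, 0.975, 0.0], [-0.0, 0.0, -1.0]]
wrist_force: [-0.7, 0.1, 0.8]
width: 20.1
grip_force: 0.0
t: 6.3
eef_pos: [430.5, 323.9, 188.0]
ee_rot: [[-0.975, 0.221, -0.0], [0.221, 0.975, 0.0], [0.0, -0.0, -1.0]]
wrist_force: [1.0, 0.7, 0.5]
width: 20.1
grip_force: 0.0
[552.65958663 114.36199747] [550.61261579  45.39236712]
units [-4.14 -4.43 -0.67] twist 15.78
```

```bash
cat >> h.py <<'E'
def cast(p,z=17):
    for d in finder.trace(p,'casting0'):
        if d['conf']>.3: print(round(d['conf'],2),np.round(cen(d['mask'])),int(d['mask'].sum()),plane_rect(p,d['mask'],z))
E
python3 - <<'E'
from h import *
p=camera('wrist'); save(p,'w2'); cast(p); q=camera('top'); print('top'); cast(q)
E
```

```text
0.94 [354. 252.] 1520 [533.6 405.2  68.1  39.  -12.1]
0.79 [336. 166.] 1764 [422.4 401.3  66.2  37.3 -11.7]
0.77 [283. 268.] 605 [538.8 310.8  68.7  21.9  -9. ]
0.65 [114. 392.] 104 [668.   35.   18.9  15.6  77.3]
0.6 [273. 186.] 1630 [428.5 324.3  66.1  35.5 -12.1]
top
0.79 [235. 194.] 335 [634.4 150.   74.2  37.8   1.4]
0.72 [145. 228.] 317 [535.4 403.8  65.9  40.1 -10.4]
0.68 [173. 266.] 187 [428.5 315.8  63.   24.   -9.5]
0.64 [174. 226.] 309 [542.3 321.7  66.5  37.1   3. ]
0.49 [143. 278.] 40 [394.6 400.2  25.7  11.  -89.6]
```

View pics/w2.png

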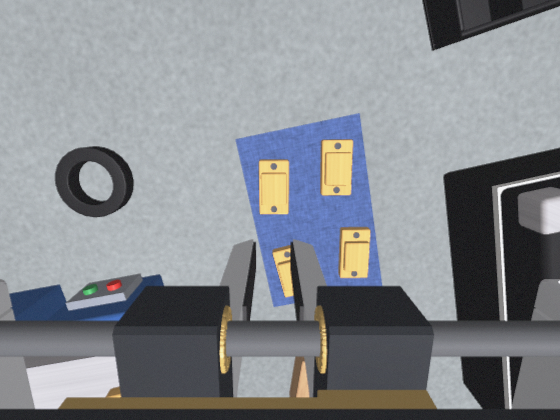

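The wrist view shows casting A still lying at (273,186), untouched, with the finger tips near (248..295, 243). I'll check how the TCP projects.

```bash
python3 - <<'E'
from h import *
s=st();p=camera('wrist');e=s['eef_pos'];print(px(p,e),px(p,[e[0],e[1],17]),np.round(np.array(s['ee_rot']).T@p['extrinsics'][:3,:3],3).tolist())
for n in('top','scene'):
    q=camera(n); save(q,n+'1'); print(n,px(q,e),px(q,[428.5,324.3,17]))
a=cv2.imread('pics/scene1.png')[90:250,230:480]; cv2.imwrite('pics/scene1c.png',cv2.resize(a,None,fx=3,fy=3,interpolation=2))
E
```

```text
t 6.5 pos [431.1 324.2 187.1] w 19.9 gf 0.0 F [ 1.2 -0.1 -0.4]
[[-0.975, 0.221, 0.002], [0.221, 0.975, 0.001], [-0.001, 0.001, -1.0]] [ 0.52  0.21  1.55  0.    1.38 -0.83]
[273.61667658 234.21518022] [273.10234005 188.24145826] [[0.0, -0.967, -0.253], [1.0, 0.0, -0.0], [0.0, -0.253, 0.967]]
top [152.11705316 261.76464193] [170.3554655 265.8884519]
scene [349.17576564 116.78979488] [342.77256609 161.26854812]
```

View pics/scene1c.png

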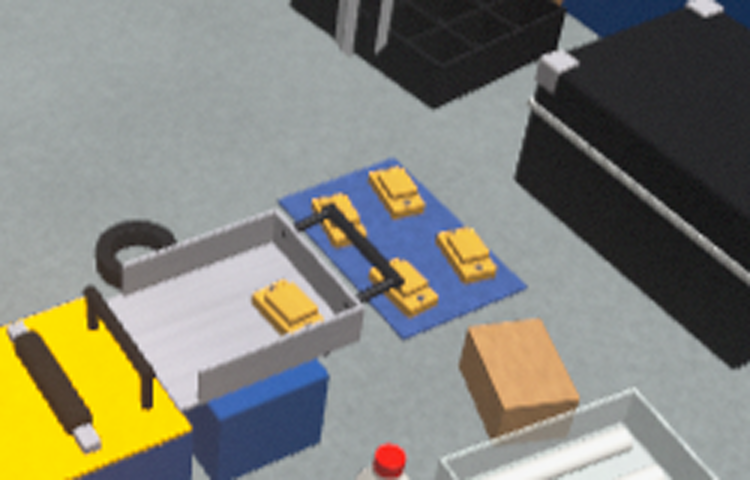

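The geometry is consistent, yet the fingers closed without meeting anything. I'll go down again and look before closing.

```bash
python3 -m inch '[{"grip":60,"xyz":[0,0,0],"twist":0},{"grip":60,"xyz":[0,0,0],"twist":0},{"grip":60,"xyz":[0,0,0],"twist":0},{"grip":60,"xyz":[0,0,0],"twist":0},{"grip":60,"xyz":[0,0,1],"twist":0}]' 40 >/dev/null
python3 -m inch '[{"grip":60,"xyz":[0,0,1],"twist":0},{"grip":60,"xyz":[0,0,1],"twist":0},{"grip":60,"xyz":[0,0,1],"twist":0},{"grip":60,"xyz":[0,0,0.5],"twist":0},{"grip":60,"xyz":[0,0,0],"twist":0}]' 
python3 - <<'E'
from h import *
s=st();p=camera('wrist'); save(p,'w3'); print(px(p,s['eef_pos']),px(p,s['eef_pos']+np.array([0,0,19]))); cast(p)
E
```

```text
t: 7.65
eef_pos: [428.3, 322.6, 3.5]
ee_rot: [[-0.975, 0.221, -0.006], [0.221, 0.975, -0.003], [0.005, -0.005, -1.0]]
wrist_force: [0.3, -0.3, 0.1]
width: 59.9
grip_force: 0.0
t 7.65 pos [428.3 322.6   3.5] w 59.9 gf 0.0 F [ 0.3 -0.3  0.1]
[[-0.975, 0.221, -0.006], [0.221, 0.975, -0.003], [0.005, -0.005, -1.0]] [ 0.52  0.37  1.82  0.    0.96 -0.83]
[273.63098312 234.16908578] [273.56633096 243.59945877]
0.91 [306. 376.] 1989 [536.6 322.6  44.1  35.   77.5]
0.83 [276. 238.] 5186 [428.1 324.6  66.6  35.7 -12.5]
0.67 [392. 203.] 6280 [421.8 401.3  66.8  40.3 -11.6]
```

View pics/w3.png

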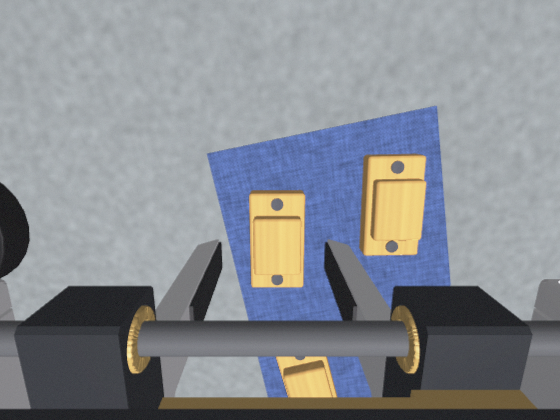

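The finger tips (inner edges at columns 221 and 325, row 241) look closer to the camera than the reported TCP. Scaled from the 60 mm opening they stand about 35 mm higher than reported. I'll check that with guarded descent steps.

```bash
python3 - <<'E'
from h import *
p=camera('wrist');s=st();K=p['camera_matrix'];print(K[0,0]);R=np.array(s['ee_rot'])
for h in(0,20,30,40,50):
    print(h,[np.round(px(p,s['eef_pos']+R@[8,y,-h])).tolist() for y in(-30,30)])
E
python3 -m inch '[{"grip":60,"xyz":[0,0,0.1],"twist":0},{"grip":60,"xyz":[0,0,0.1],"twist":0},{"grip":60,"xyz":[0,0,0],"twist":0}]'
```

```text
t 7.8 pos [432.  324.8   7.6] w 60.1 gf 0.0 F [0.5 1.  0.7]
[[-0.975, 0.221, 0.002], [0.221, 0.975, 0.001], [-0.002, 0.002, -1.0]] [ 0.52  0.36  1.82  0.    0.96 -0.83]
327.39710037414346
0 [[231.0, 224.0], [318.0, 224.0]]
20 [[227.0, 234.0], [322.0, 234.0]]
30 [[225.0, 239.0], [325.0, 239.0]]
40 [[222.0, 245.0], [327.0, 245.0]]
50 [[219.0, 251.0], [330.0, 251.0]]
t: 8.1
eef_pos: [430.9, 324.2, -1.3]
ee_rot: [[-0.975, 0.221, 0.0], [0.221, 0.975, 0.0], [-0.0, 0.0, -1.0]]
wrist_force: [-0.1, 0.3, -0.3]
width: 60.1
grip_force: 0.0
```

```bash
for i in 1; do python3 -m inch '[{"grip":60,"xyz":[0,0,0.15],"twist":0},{"grip":60,"xyz":[0,0,0.15],"twist":0},{"grip":60,"xyz":[0,0,0],"twist":0}]'; done
python3 -m inch '[{"grip":60,"xyz":[0,0,0.15],"twist":0},{"grip":60,"xyz":[0,0,0],"twist":0},{"grip":60,"xyz":[0,0,0],"twist":0}]' | grep -E "pos|wrist"
```

```text
t: 8.4
eef_pos: [430.0, 323.6, -14.5]
ee_rot: [[-0.975, 0.221, -0.002], [0.221, 0.975, -0.001], [0.002, -0.001, -1.0]]
wrist_force: [-0.3, -0.3, 0.7]
width: 59.9
grip_force: 0.0
eef_pos: [430.7, 324.0, -19.8]
wrist_force: [-0.6, -0.1, -0.2]
```

```bash
python3 -m inch '[{"grip":60,"xyz":[0,0,0.1],"twist":0},{"grip":60,"xyz":[0,0,0],"twist":0},{"grip":60,"xyz":[0,0,0],"twist":0}]' | grep -E "pos|wrist"
python3 -m inch '[{"grip":60,"xyz":[0,0,0.1],"twist":0},{"grip":60,"xyz":[0,0,0],"twist":0},{"grip":60,"xyz":[0,0,0],"twist":0}]' | grep -E "pos|wrist"
python3 - <<'E'
from h import *
p=camera('wrist'); save(p,'w4')
E
```

```text
eef_pos: [430.8, 324.1, -23.6]
wrist_force: [-0.0, -0.3, -0.2]
eef_pos: [430.7, 324.0, -27.7]
wrist_force: [-0.2, -0.1, 1.1]
```

View pics/w4.png

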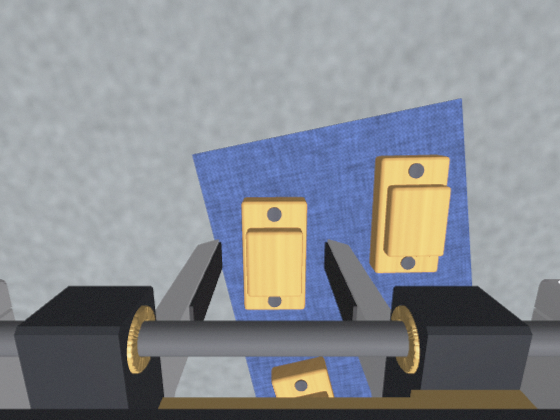

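The tips (inner edges at columns 221 and 325) now have the same scale as the slab (columns 243–306), so they stand at about z = 15 while the reading says -28. The reported TCP z is roughly 40 mm low. I'll go on down to first contact to calibrate it.

```bash
for k in 1; do python3 -m inch '[{"grip":60,"xyz":[0,0,0.1],"twist":0},{"grip":60,"xyz":[0,0,0],"twist":0},{"grip":60,"xyz":[0,0,0],"twist":0}]' | grep -E "pos|wrist"; done
python3 -m inch '[{"grip":60,"xyz":[0,0,0.1],"twist":0},{"grip":60,"xyz":[0,0,0],"twist":0},{"grip":60,"xyz":[0,0,0],"twist":0}]' | grep -E "pos|wrist"
python3 -m inch '[{"grip":20,"xyz":[0,0,0],"twist":0},{"grip":20,"xyz":[0,0,0],"twist":0},{"grip":20,"xyz":[0,0,0],"twist":0},{"grip":20,"xyz":[0,0,0],"twist":0},{"grip":20,"xyz":[0,0,0],"twist":0}]' 30
```

```text
eef_pos: [430.7, 324.1, -31.7]
wrist_force: [-0.2, 0.2, 0.2]
eef_pos: [431.4, 324.4, -33.8]
wrist_force: [-2.6, -1.1, 11.8]
t: 10.45
eef_pos: [432.1, 324.4, -33.8]
ee_rot: [[-0.975, 0.221, 0.003], [0.221, 0.975, 0.001], [-0.002, 0.001, -1.0]]
wrist_force: [-0.9, -2.1, 11.7]
width: 35.4
grip_force: 35.7
```

Contact came at a reading of -33.5, with the mat top at 3, so tip z is about the reading + 36.5. The casting is now gripped (35.4 mm). I'll lift it and carry it, turning on the way.

```bash
sed -i 's/^def to(x,y,z,ly=None,s=None):/def to(x,y,z,ly=None,s=None):\n    z=z-36.5  # z given as true tip height; the reading is 36.5 low/' h.py
python3 -m inch '[{"grip":20,"xyz":[0,0,-0.2],"twist":0},{"grip":20,"xyz":[0,0,-0.6],"twist":0},{"grip":20,"xyz":[0,0,-1],"twist":0},{"grip":20,"xyz":[0,0,-1],"twist":0},{"grip":20,"xyz":[0,0,-1],"twist":0}]' 40 >/dev/null
python3 -m inch '[{"grip":20,"xyz":[0,0,-1],"twist":0},{"grip":20,"xyz":[0,0,-0.4],"twist":0},{"grip":20,"xyz":[0,0,0],"twist":0}]' 40
python3 - <<'E'
from h import *
to(*fw(-34,106),205,-1.7); to(*fw(-34,106),205,77.3)
E
```

```text
t: 11.25
eef_pos: [432.4, 325.1, 175.4]
ee_rot: [[-0.975, 0.221, 0.005], [0.221, 0.975, 0.003], [-0.004, 0.004, -1.0]]
wrist_force: [-0.4, 0.7, -1.8]
width: 35.5
grip_force: 40.0
units [-4.1  -4.47  0.17] twist 15.79
units [-4.1  -4.47  0.17] twist -0.01
```

```bash
python3 -m inch '[{"grip":20,"xyz":[-0.68,-0.74,0],"twist":0},{"grip":20,"xyz":[-0.68,-0.74,0],"twist":0},{"grip":20,"xyz":[-0.68,-0.74,0],"twist":0},{"grip":20,"xyz":[-0.68,-0.74,0],"twist":0},{"grip":20,"xyz":[-0.68,-0.74,0],"twist":0}]' 40 >/dev/null
python3 -m inch '[{"grip":20,"xyz":[-0.68,-0.74,0],"twist":0},{"grip":20,"xyz":[0,0,0],"twist":1},{"grip":20,"xyz":[0,0,0],"twist":1},{"grip":20,"xyz":[0,0,0],"twist":1},{"grip":20,"xyz":[0,0,0],"twist":1}]' 40 >/dev/null
python3 -m inch '[{"grip":20,"xyz":[0,0,0],"twist":1},{"grip":20,"xyz":[0,0,0],"twist":1},{"grip":20,"xyz":[0,0,0],"twist":1},{"grip":20,"xyz":[0,0,0],"twist":1},{"grip":20,"xyz":[0,0,0],"twist":1}]' 40 >/dev/null
python3 -m inch '[{"grip":20,"xyz":[0,0,0],"twist":1},{"grip":20,"xyz":[0,0,0],"twist":1},{"grip":20,"xyz":[0,0,0],"twist":1},{"grip":20,"xyz":[0,0,0],"twist":1},{"grip":20,"xyz":[0,0,0],"twist":1}]' 40 >/dev/null
python3 -m inch '[{"grip":20,"xyz":[0,0,0],"twist":1},{"grip":20,"xyz":[0,0,0],"twist":0.8},{"grip":20,"xyz":[0,0,0],"twist":0},{"grip":20,"xyz":[0,0,0],"twist":0}]' 40
python3 - <<'E'
from h import *
to(*fw(-34,106),123,-1.7); p=camera('wrist'); save(p,'w5'); cast(p,135)
for f in((-66,0),(66,0),(-66,170.5),(66,170.5)): print(f,px(p,[*fw(*f),121]),px(p,[*fw(*f),157]))
E
```

```text
t: 13.65
eef_pos: [549.8, 114.8, 171.0]
ee_rot: [[0.03, 1.0, -0.003], [1.0, -0.03, -0.0], [-0.0, -0.003, -1.0]]
wrist_force: [0.2, 0.6, -0.3]
width: 35.6
grip_force: 40.0
units [-0.01  0.08  2.11] twist 0.0
0.92 [258.   4.] 542 [545.8 267.2  43.8   6.1  -1.7]
0.91 [349. 190.] 3883 [609.8 136.1  66.   37.6   3.1]
0.76 [272. 254.] 7619 [548.1  82.  103.   55.4  88.7]
(-66, 0) [241.6684476 324.7543435] [237.51632692 350.68573992]
(66, 0) [384.24520956 325.05447757] [398.59779731 351.05781108]
(-66, 170.5) [236.60705003 136.14796414] [230.87488718 137.90839152]
(66, 170.5) [402.93293038 136.25047948] [422.94004652 138.02944578]
```

View pics/w5.png

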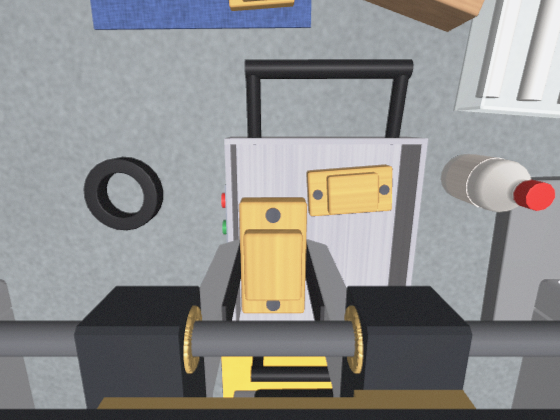

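The view shows the held casting over the tray, at (272,254), and the resident casting at (349,190). The predicted tray corners match the picture. This one goes to the inner end of the tray.

```bash
python3 -m inch '[{"grip":20,"xyz":[-0.6,0.06,0],"twist":0},{"grip":20,"xyz":[-0.6,0.06,0],"twist":0},{"grip":20,"xyz":[-0.59,0.06,0],"twist":0},{"grip":20,"xyz":[0,0,0.7],"twist":0},{"grip":20,"xyz":[0,0,0.7],"twist":0}]' 40 >/dev/null
python3 -m inch '[{"grip":20,"xyz":[0,0,0.4],"twist":0},{"grip":20,"xyz":[0,0,0],"twist":0},{"grip":20,"xyz":[0,0,0],"twist":0},{"grip":20,"xyz":[0,0,0],"twist":0}]' 40
python3 - <<'E'
from h import *
to(*fw(-30,34.5),123,-1.7)
E
```

```text
t: 14.65
eef_pos: [556.8, 43.1, 101.7]
ee_rot: [[0.031, 1.0, 0.002], [1.0, -0.031, -0.0], [0.0, 0.002, -1.0]]
wrist_force: [-0.8, -0.6, -1.3]
width: 35.6
grip_force: 40.0
units [-0.01 -0.06  0.38] twist -0.01
```

```bash
python3 -m inch '[{"grip":20,"xyz":[0,-0.05,0.2],"twist":0},{"grip":20,"xyz":[0,0,0.15],"twist":0},{"grip":20,"xyz":[0,0,0],"twist":0},{"grip":20,"xyz":[0,0,0],"twist":0}]' 40|grep -E "pos|wrist_f"
python3 -m inch '[{"grip":44,"xyz":[0,0,0],"twist":0},{"grip":44,"xyz":[0,0,0],"twist":0},{"grip":44,"xyz":[0,0,0],"twist":0},{"grip":44,"xyz":[0,0,-0.5],"twist":0},{"grip":44,"xyz":[0,0,-1],"twist":0}]' 40
python3 -m inch '[{"grip":44,"xyz":[0,0,-1],"twist":0},{"grip":60,"xyz":[0,0,-0.8],"twist":0},{"grip":60,"xyz":[0,0,0],"twist":0},{"grip":60,"xyz":[0,0,0],"twist":0}]' 40
python3 - <<'E'
from h import *
p=camera('wrist'); cast(p,135); q=camera('top'); print('top'); cast(q,17)
to(424,402.2,210,78); to(424,402.2,210)
E
```

```text
eef_pos: [553.5, 43.1, 86.3]
wrist_force: [0.4, 0.2, -0.8]
t: 15.55
eef_pos: [551.5, 43.1, 144.4]
ee_rot: [[0.031, 0.999, -0.006], [1.0, -0.031, 0.0], [0.0, -0.006, -1.0]]
wrist_force: [0.4, -0.2, 0.0]
width: 43.9
grip_force: 0.0
t: 15.95
eef_pos: [553.9, 43.1, 219.0]
ee_rot: [[0.031, 1.0, 0.002], [1.0, -0.031, -0.0], [0.0, 0.002, -1.0]]
wrist_force: [0.0, 0.1, 0.6]
width: 59.6
grip_force: 0.0
0.93 [334. 100.] 3282 [610.  135.1  66.3  35.7   2.8]
0.64 [272. 201.] 2606 [553.1  45.8  66.2  35.9  89.1]
top
0.84 [143. 267.] 341 [424.  400.2  66.6  41.6 -11.8]
0.69 [142. 208.] 363 [593.  416.3  69.3  48.4 -14.3]
0.64 [236. 197.] 283 [628.5 146.8  62.2  37.7   1.4]
0.54 [174. 226.] 305 [542.3 321.7  66.3  37.1   3. ]
units [ 8.87 -3.49  1.09] twist -15.96
units [ 8.87 -3.49  1.09] twist 0
```

```bash
python3 -m inch '[{"grip":60,"xyz":[0.88,-0.32,0],"twist":0},{"grip":60,"xyz":[0.88,-0.32,0],"twist":0},{"grip":60,"xyz":[0.88,-0.32,0],"twist":0},{"grip":60,"xyz":[0.88,-0.32,0],"twist":0},{"grip":60,"xyz":[0.88,-0.32,0],"twist":0}]' 40 >/dev/null
python3 -m inch '[{"grip":60,"xyz":[0.88,-0.32,0],"twist":0},{"grip":60,"xyz":[0.88,-0.32,0],"twist":0},{"grip":60,"xyz":[0.88,-0.32,0],"twist":0},{"grip":60,"xyz":[0.88,-0.32,0],"twist":0},{"grip":60,"xyz":[0.87,-0.32,0],"twist":0}]' 40 >/dev/null
for i in 1; do python3 -m inch '[{"grip":60,"xyz":[0,0,0.3],"twist":-1},{"grip":60,"xyz":[0,0,0.3],"twist":-1},{"grip":60,"xyz":[0,0,0.3],"twist":-1},{"grip":60,"xyz":[0,0,0.3],"twist":-1},{"grip":60,"xyz":[0,0,0.3],"twist":-1}]' 40 >/dev/null; done
python3 -m inch '[{"grip":60,"xyz":[0,0,0.3],"twist":-1},{"grip":60,"xyz":[0,0,0.3],"twist":-1},{"grip":60,"xyz":[0,0,0.3],"twist":-1},{"grip":60,"xyz":[0,0,0.3],"twist":-1},{"grip":60,"xyz":[0,0,0.3],"twist":-1}]' 40 >/dev/null
python3 -m inch '[{"grip":60,"xyz":[0,0,0.3],"twist":-1},{"grip":60,"xyz":[0,0,0.3],"twist":-1},{"grip":60,"xyz":[0,0,0.3],"twist":-1},{"grip":60,"xyz":[0,0,0.3],"twist":-1},{"grip":60,"xyz":[0,0,0.3],"twist":-1}]' 40 >/dev/null
python3 -m inch '[{"grip":60,"xyz":[0,0,0.3],"twist":-1},{"grip":60,"xyz":[0,0,0],"twist":0},{"grip":60,"xyz":[0,0,0],"twist":0}]' 40
python3 - <<'E'
from h import *
p=camera('wrist'); cast(p,17); to(435.9,398.2,6,78.2)
E
```

```text
t: 18.95
eef_pos: [436.1, 398.1, 25.7]
ee_rot: [[-0.979, 0.206, -0.002], [0.206, 0.979, -0.001], [0.001, -0.001, -1.0]]
wrist_force: [0.7, -0.3, -0.5]
width: 59.8
grip_force: 0.0
0.85 [335. 377.] 1858 [569.9 421.8  40.   38.4 -11.8]
0.83 [276. 208.] 4598 [421.9 402.5  67.4  36.1 -10.9]
0.67 [214. 376.] 1962 [548.8 324.3  44.1  38.7  80. ]
units [ 0.02 -0.02  1.43] twist -0.01
```

```bash
python3 -m inch '[{"grip":60,"xyz":[0,0.03,0.9],"twist":0},{"grip":60,"xyz":[0,0,0.5],"twist":0},{"grip":60,"xyz":[0,0,0],"twist":0},{"grip":20,"xyz":[0,0,0],"twist":0},{"grip":20,"xyz":[0,0,0],"twist":0}]' 40 |grep -E "pos|wrist_f"
python3 -m inch '[{"grip":20,"xyz":[0,0,0],"twist":0},{"grip":20,"xyz":[0,0,0],"twist":0},{"grip":20,"xyz":[0,0,0],"twist":0},{"grip":20,"xyz":[0,0,-0.4],"twist":0},{"grip":20,"xyz":[0,0,-0.8],"twist":0}]' 40
python3 -m inch '[{"grip":20,"xyz":[0,0,-1],"twist":0},{"grip":20,"xyz":[0,0,-1],"twist":0},{"grip":20,"xyz":[0,0,-1],"twist":0},{"grip":20,"xyz":[0,0,-1],"twist":0},{"grip":20,"xyz":[0,0,0],"twist":0}]' 40
python3 - <<'E'
from h import *
p=camera('wrist'); cast(p,17); to(*fw(-31,93),210,-1.7);
E
```

```text
eef_pos: [438.1, 400.5, -28.0]
wrist_force: [0.3, 0.1, -0.9]
t: 20.05
eef_pos: [434.7, 398.0, 16.6]
ee_rot: [[-0.979, 0.204, -0.005], [0.204, 0.979, -0.004], [0.004, -0.005, -1.0]]
wrist_force: [-0.1, -0.3, -0.6]
width: 35.5
grip_force: 40.0
t: 20.55
eef_pos: [439.9, 401.9, 184.7]
ee_rot: [[-0.979, 0.204, 0.01], [0.204, 0.979, 0.007], [-0.008, 0.009, -1.0]]
wrist_force: [0.5, 0.4, -0.7]
width: 35.3
grip_force: 40.0
0.96 [302. 304.] 545 [596.6 408.4  57.1  23.8  -1.6]
0.66 [272. 230.] 7446 [496.3 390.6 150.4  81.7 -11.4]
0.63 [ 44. 399.] 416 [ 6.746e+02  1.960e+01  3.500e+01  3.220e+01 -4.000e-01]
units [-4.42 -6.7   0.14] twist 15.98
```

```bash
python3 -m inch '[{"grip":20,"xyz":[-0.55,-0.84,0],"twist":0},{"grip":20,"xyz":[-0.55,-0.84,0],"twist":0},{"grip":20,"xyz":[-0.55,-0.84,0],"twist":0},{"grip":20,"xyz":[-0.55,-0.84,0],"twist":0},{"grip":20,"xyz":[-0.55,-0.84,0],"twist":0}]' 40 >/dev/null
python3 -m inch '[{"grip":20,"xyz":[-0.55,-0.84,0],"twist":0},{"grip":20,"xyz":[-0.55,-0.84,0],"twist":0},{"grip":20,"xyz":[-0.55,-0.84,0],"twist":0},{"grip":20,"xyz":[0,0,0],"twist":1},{"grip":20,"xyz":[0,0,0],"twist":1}]' 40 >/dev/null
python3 -m inch '[{"grip":20,"xyz":[0,0,0],"twist":1},{"grip":20,"xyz":[0,0,0],"twist":1},{"grip":20,"xyz":[0,0,0],"twist":1},{"grip":20,"xyz":[0,0,0],"twist":1},{"grip":20,"xyz":[0,0,0],"twist":1}]' 40 >/dev/null
python3 -m inch '[{"grip":20,"xyz":[0,0,0],"twist":1},{"grip":20,"xyz":[0,0,0],"twist":1},{"grip":20,"xyz":[0,0,0],"twist":1},{"grip":20,"xyz":[0,0,0],"twist":1},{"grip":20,"xyz":[0,0,0],"twist":1}]' 40 >/dev/null
python3 -m inch '[{"grip":20,"xyz":[0,0,0],"twist":1},{"grip":20,"xyz":[0,0,0],"twist":1},{"grip":20,"xyz":[0,0,0],"twist":1},{"grip":20,"xyz":[0,0,0],"twist":1},{"grip":20,"xyz":[0,0,0],"twist":0}]' 40
python3 -m inch '[{"grip":20,"xyz":[0,0,0],"twist":0}]' 40
python3 - <<'E'
from h import *
p=camera('wrist'); cast(p,200); to(*fw(-31,93),123,-1.7)
E
```

```text
t: 23.15
eef_pos: [552.7, 100.5, 175.9]
ee_rot: [[0.031, 1.0, -0.005], [1.0, -0.031, -0.0], [-0.0, -0.005, -1.0]]
wrist_force: [-0.6, -0.1, -1.6]
width: 35.6
grip_force: 40.0
t: 23.25
eef_pos: [553.1, 100.5, 176.7]
ee_rot: [[0.029, 1.0, -0.004], [1.0, -0.029, -0.0], [-0.0, -0.004, -1.0]]
wrist_force: [0.3, -0.5, -1.0]
width: 35.5
grip_force: 40.0
0.81 [345. 171.] 3847 [596.4 145.4  49.5  28.3   3.3]
0.7 [275. 300.] 971 [553.4  61.6  26.5  16.9  -1.5]
0.69 [272. 230.] 7320 [553.  108.1  76.   40.2  89.1]
units [0.02 0.04 2.27] twist -0.0
```

```bash
python3 -m inch '[{"grip":20,"xyz":[0,0.04,0.8],"twist":0},{"grip":20,"xyz":[0,0,0.8],"twist":0},{"grip":20,"xyz":[0,0,0.4],"twist":0},{"grip":20,"xyz":[0,0,0.2],"twist":0},{"grip":20,"xyz":[0,0,0],"twist":0}]' 40
python3 -m inch '[{"grip":20,"xyz":[0,0,0],"twist":0},{"grip":20,"xyz":[0,0,0],"twist":0}]' 40|grep -E "pos|wrist_f"
python3 -m inch '[{"grip":44,"xyz":[0,0,0],"twist":0},{"grip":44,"xyz":[0,0,0],"twist":0},{"grip":44,"xyz":[0,0,0],"twist":0},{"grip":44,"xyz":[0,0,-0.5],"twist":0},{"grip":44,"xyz":[0,0,-1],"twist":0}]' 40 |grep wrist_f
python3 -m inch '[{"grip":44,"xyz":[0,0,-1],"twist":0},{"grip":60,"xyz":[0,0,-0.8],"twist":0},{"grip":60,"xyz":[0,0,0],"twist":0},{"grip":60,"xyz":[0,0,0],"twist":0}]' 40|grep -E "pos|wid"
python3 - <<'E'
from h import *
p=camera('wrist'); cast(p,135); q=camera('top'); print('top'); cast(q,17)
to(541,322.5,100,91.8)
E
```

```text
t: 23.85
eef_pos: [555.7, 100.6, 90.6]
ee_rot: [[0.03, 1.0, -0.0], [1.0, -0.03, 0.0], [0.0, -0.0, -1.0]]
wrist_force: [0.8, 0.1, -0.4]
width: 35.6
grip_force: 40.0
eef_pos: [556.4, 100.6, 90.9]
wrist_force: [0.1, -0.4, -1.1]
wrist_force: [0.1, 0.2, 1.2]
eef_pos: [556.1, 100.5, 222.9]
width: 59.7
0.85 [272. 255.] 2252 [552.9  46.6  67.8  35.3  89. ]
0.85 [330. 165.] 2788 [609.4 135.8  66.5  36.4   2.8]
0.68 [255.   5.] 627 [547.2 268.8  46.3   8.8  -1.7]
0.58 [273. 187.] 2690 [556.4 115.8  67.1  37.2  87.9]
top
0.78 [271. 216.] 324 [573.2  43.6  63.2  43.5 -89.7]
0.75 [141. 208.] 303 [593.1 417.7  67.5  40.8  -9.4]
0.66 [320. 208.] 4077 [598.2 -97.  207.1 190.6  88.4]
0.59 [171. 225.] 196 [543.  327.4  66.4  25.8   3.3]
units [ 5.54 -0.5   3.93] twist 17.28
```

```bash
python3 -m inch '[{"grip":60,"xyz":[0.92,-0.09,0],"twist":0},{"grip":60,"xyz":[0.92,-0.09,0],"twist":0},{"grip":60,"xyz":[0.92,-0.09,0],"twist":0},{"grip":60,"xyz":[0.92,-0.09,0],"twist":0},{"grip":60,"xyz":[0.92,-0.09,0],"twist":0}]' 40 >/dev/null
python3 -m inch '[{"grip":60,"xyz":[0.92,-0.09,0],"twist":0},{"grip":60,"xyz":[0,0,0.2],"twist":-0.98},{"grip":60,"xyz":[0,0,0.2],"twist":-0.98},{"grip":60,"xyz":[0,0,0.2],"twist":-0.98},{"grip":60,"xyz":[0,0,0.2],"twist":-0.98}]' 40 >/dev/null
python3 -m inch '[{"grip":60,"xyz":[0,0,0.2],"twist":-0.98},{"grip":60,"xyz":[0,0,0.2],"twist":-0.98},{"grip":60,"xyz":[0,0,0.2],"twist":-0.98},{"grip":60,"xyz":[0,0,0.2],"twist":-0.98},{"grip":60,"xyz":[0,0,0.2],"twist":-0.98}]' 40 >/dev/null
python3 -m inch '[{"grip":60,"xyz":[0,0,0.2],"twist":-0.98},{"grip":60,"xyz":[0,0,0.2],"twist":-0.98},{"grip":60,"xyz":[0,0,0.2],"twist":-0.98},{"grip":60,"xyz":[0,0,0.2],"twist":-0.98},{"grip":60,"xyz":[0,0,0.2],"twist":-0.98}]' 40 >/dev/null
python3 -m inch '[{"grip":60,"xyz":[0,0,0.2],"twist":-0.98},{"grip":60,"xyz":[0,0,0.2],"twist":-0.98},{"grip":60,"xyz":[0,0,0.2],"twist":-0.98},{"grip":60,"xyz":[0,0,0.2],"twist":-0.98},{"grip":60,"xyz":[0,0,0.2],"twist":-0.98}]' 40 >/dev/null
python3 -m inch '[{"grip":60,"xyz":[0,0,0],"twist":0},{"grip":60,"xyz":[0,0,0],"twist":0},{"grip":60,"xyz":[0,0,0],"twist":0}]' 40 |grep pos
python3 - <<'E'
from h import *
p=camera('wrist'); cast(p,17); to(540,322.8,6,91.8)
E
```

```text
eef_pos: [541.3, 321.9, 70.5]
0.78 [274. 213.] 3163 [541.7 322.8  66.5  36.3   1.4]
0.74 [384. 261.] 2308 [589.3 417.8  66.6  41.6  -9.1]
units [0.04 0.02 2.53] twist -0.1
```

```bash
python3 -m inch '[{"grip":60,"xyz":[0,0.02,0.9],"twist":0},{"grip":60,"xyz":[0,0,0.9],"twist":0},{"grip":60,"xyz":[0,0,0.6],"twist":0},{"grip":60,"xyz":[0,0,0.1],"twist":0},{"grip":60,"xyz":[0,0,0],"twist":0}]' 40 |grep -E "pos|wrist_f"
python3 -m inch '[{"grip":20,"xyz":[0,0,0],"twist":0},{"grip":20,"xyz":[0,0,0],"twist":0},{"grip":20,"xyz":[0,0,0],"twist":0},{"grip":20,"xyz":[0,0,0],"twist":0},{"grip":20,"xyz":[0,0,0],"twist":0}]' 40 |grep -E "pos|wrist_f|wid"
python3 -m inch '[{"grip":20,"xyz":[0,0,-0.4],"twist":0},{"grip":20,"xyz":[0,0,-0.8],"twist":0},{"grip":20,"xyz":[0,0,-1],"twist":0},{"grip":20,"xyz":[0,0,-1],"twist":0},{"grip":20,"xyz":[0,0,-1],"twist":0}]' 40 |grep -E "pos|wrist_f|wid"
python3 -m inch '[{"grip":20,"xyz":[0,0,-1],"twist":0},{"grip":20,"xyz":[0,0,0],"twist":0},{"grip":20,"xyz":[0,0,0],"twist":0}]' 40
python3 - <<'E'
from h import *
to(*fw(29,75),205,88.3)
E
```

```text
eef_pos: [541.1, 322.7, -29.6]
wrist_force: [0.7, -0.4, 1.0]
eef_pos: [542.0, 323.1, -28.3]
wrist_force: [-1.3, -0.7, 5.0]
width: 35.4
eef_pos: [540.5, 322.4, 139.4]
wrist_force: [0.5, 1.1, -1.7]
width: 35.4
t: 29.85
eef_pos: [541.2, 322.7, 178.9]
ee_rot: [[-1.0, -0.023, 0.001], [-0.023, 1.0, 0.0], [-0.001, 0.0, -1.0]]
wrist_force: [0.1, 0.5, -2.8]
width: 35.3
grip_force: 40.0
units [-1.7  -6.07  0.26] twist 0.6
```

```bash
python3 -m inch '[{"grip":20,"xyz":[-0.24,-0.87,0],"twist":0},{"grip":20,"xyz":[-0.24,-0.87,0],"twist":0},{"grip":20,"xyz":[-0.24,-0.87,0],"twist":0},{"grip":20,"xyz":[-0.24,-0.87,0],"twist":0},{"grip":20,"xyz":[-0.24,-0.87,0],"twist":0}]' 40 >/dev/null
python3 -m inch '[{"grip":20,"xyz":[-0.24,-0.87,0],"twist":0},{"grip":20,"xyz":[-0.24,-0.85,0],"twist":0.6},{"grip":20,"xyz":[0,0,0.5],"twist":0},{"grip":20,"xyz":[0,0,0],"twist":0},{"grip":20,"xyz":[0,0,0],"twist":0}]' 40
python3 - <<'E'
from h import *
to(*fw(29,75),123,88.3)
E
```

```text
t: 30.85
eef_pos: [612.3, 81.7, 156.3]
ee_rot: [[-1.0, 0.029, -0.005], [0.029, 1.0, 0.0], [0.005, 0.0, -1.0]]
wrist_force: [-0.7, -1.3, -1.3]
width: 35.4
grip_force: 40.0
units [-0.07 -0.    1.74] twist 0.0
```

```bash
python3 -m inch '[{"grip":20,"xyz":[-0.03,0,0.8],"twist":0},{"grip":20,"xyz":[0,0,0.6],"twist":0},{"grip":20,"xyz":[0,0,0.3],"twist":0},{"grip":20,"xyz":[0,0,0],"twist":0},{"grip":20,"xyz":[0,0,0],"twist":0}]' 40
python3 -m inch '[{"grip":42,"xyz":[0,0,0],"twist":0},{"grip":42,"xyz":[0,0,0],"twist":0},{"grip":42,"xyz":[0,0,0],"twist":0},{"grip":42,"xyz":[0,0,-0.5],"twist":0},{"grip":42,"xyz":[0,0,-1],"twist":0}]' 40 |grep -E "pos|wrist_f|wid"
python3 -m inch '[{"grip":42,"xyz":[0,0,-1],"twist":0},{"grip":60,"xyz":[0,0,-0.7],"twist":0},{"grip":60,"xyz":[0,0,0],"twist":0},{"grip":60,"xyz":[0,0,0],"twist":0}]' 40|grep -E "pos|wid"
python3 - <<'E'
from h import *
p=camera('wrist'); cast(p,135); q=camera('top'); print('top'); cast(q,17)
to(589.3,417.8,100,81)
E
```

```text
t: 31.35
eef_pos: [617.9, 82.7, 97.2]
ee_rot: [[-1.0, 0.027, 0.009], [0.027, 1.0, 0.0], [-0.009, 0.0, -1.0]]
wrist_force: [-3.3, -0.8, 23.4]
width: 35.9
grip_force: 40.0
eef_pos: [612.0, 81.8, 146.9]
wrist_force: [0.1, -0.8, -0.5]
width: 42.0
eef_pos: [614.9, 81.7, 217.8]
width: 58.8
0.94 [230. 140.] 2980 [553.3  44.3  65.3  35.   88.4]
0.94 [329. 198.] 2655 [609.6 133.9  66.7  36.6   2.7]
0.68 [273. 205.] 2711 [615.4  81.8  66.9  37.5  -1.6]
0.6 [307. 141.] 3037 [556.1 113.6  67.   36.1  89.2]
0.6 [536. 159.] 1923 [578.3 322.1  47.3  36.1 -10. ]
top
0.7 [142. 208.] 318 [593.  416.5  67.5  40.5 -10.2]
0.65 [235. 196.] 314 [630.6 147.5  66.2  41.1   6.4]
0.58 [242. 215.] 343 [574.2 126.8  69.4  40.6 -89.7]
0.51 [254. 194.] 234 [637.4  94.9  62.3  31.8   0.9]
0.42 [277. 217.] 107 [570.4  23.2  39.6  21.1  -7.5]
units [0.85 8.39 3.82] twist 1.47
```

The fingers met something at tip z ≈ 134. That matches the outer finger resting on the resident casting's slab, whose top is at 135. The casting still landed well, at (615, 82). I'll nudge it outward to make room for the last one.

```bash
python3 -m inch '[{"grip":0,"xyz":[0,-0.97,0],"twist":0},{"grip":0,"xyz":[0,0,0.7],"twist":0},{"grip":0,"xyz":[0,0,0.7],"twist":0},{"grip":0,"xyz":[0,0,0.4],"twist":0},{"grip":0,"xyz":[0,0,0],"twist":0}]' 40 |grep -E "pos|wid"
python3 -m inch '[{"grip":0,"xyz":[0,0,0],"twist":0},{"grip":0,"xyz":[0,0,0],"twist":0},{"grip":0,"xyz":[0,0,0],"twist":0},{"grip":0,"xyz":[0,0,0.6],"twist":0},{"grip":0,"xyz":[0,0,0.6],"twist":0}]' 40 |grep -E "pos|wid|wrist_f"
python3 -m inch '[{"grip":0,"xyz":[0,0,0.1],"twist":0},{"grip":0,"xyz":[0,0.12,0],"twist":0},{"grip":0,"xyz":[0,0.12,0],"twist":0},{"grip":0,"xyz":[0,0.12,0],"twist":0},{"grip":0,"xyz":[0,0,0],"twist":0}]' 40 |grep -E "pos|wid|wrist_f"
python3 -m inch '[{"grip":0,"xyz":[0,-0.1,-0.4],"twist":0},{"grip":0,"xyz":[0,0,-1],"twist":0},{"grip":0,"xyz":[0,0,-1],"twist":0},{"grip":60,"xyz":[0,0,-0.7],"twist":0},{"grip":60,"xyz":[0,0,0],"twist":0}]' 40 |grep -E "pos|wid|wrist_f"
python3 - <<'E'
from h import *
p=camera('wrist'); cast(p,135)
to(589.3,417.8,100,81)
E
```

```text
eef_pos: [611.1, 42.6, 142.4]
width: 23.1
eef_pos: [615.6, 42.7, 99.8]
wrist_force: [0.5, 0.1, -0.6]
width: 0.3
eef_pos: [615.3, 57.9, 95.7]
wrist_force: [-0.4, -0.4, -0.4]
width: 0.3
eef_pos: [617.4, 53.2, 224.0]
wrist_force: [-0.8, -0.0, 0.3]
width: 12.7
0.84 [261. 135.] 2896 [553.8  44.1  65.3  36.3  88.4]
0.66 [338. 136.] 2964 [556.2 113.4  66.4  35.5  88.4]
0.66 [306. 199.] 2481 [615.3  84.3  66.1  35.8  -2.1]
0.61 [358. 192.] 2771 [610.1 133.3  68.2  39.3   3.2]
0.56 [548. 157.] 1226 [577.8 311.6  48.   30.4  -9.6]
units [0.9  9.09 3.89] twist 1.47
```

```bash
python3 -m inch '[{"grip":60,"xyz":[0.09,0.91,0],"twist":0},{"grip":60,"xyz":[0.09,0.91,0],"twist":0},{"grip":60,"xyz":[0.09,0.91,0],"twist":0},{"grip":60,"xyz":[0.09,0.91,0],"twist":0},{"grip":60,"xyz":[0.09,0.91,0],"twist":0}]' 40 >/dev/null
python3 -m inch '[{"grip":60,"xyz":[0.09,0.91,0],"twist":0},{"grip":60,"xyz":[0.09,0.91,0],"twist":0},{"grip":60,"xyz":[0.09,0.91,0],"twist":0},{"grip":60,"xyz":[0.09,0.91,0],"twist":0},{"grip":60,"xyz":[0.09,0.91,0],"twist":0}]' 40 >/dev/null
python3 -m inch '[{"grip":60,"xyz":[0,0,0.9],"twist":0.75},{"grip":60,"xyz":[0,0,0.9],"twist":0.75},{"grip":60,"xyz":[0,0,0.9],"twist":0},{"grip":60,"xyz":[0,0,0.9],"twist":0},{"grip":60,"xyz":[0,0,0.3],"twist":0}]' 40 >/dev/null
python3 -m inch '[{"grip":60,"xyz":[0,0,0],"twist":0},{"grip":60,"xyz":[0,0,0],"twist":0}]' 40 |grep pos
python3 - <<'E'
from h import *
p=camera('wrist'); cast(p,15); to(589.3,417.8,4,81)
E
```

```text
eef_pos: [589.6, 418.3, 63.1]
0.78 [274. 218.] 3306 [592.8 418.2  68.3  36.9  -9.2]
units [ 0.03 -0.03  2.43] twist -0.04
```

```bash
python3 -m inch '[{"grip":60,"xyz":[-0.08,0,0.9],"twist":0},{"grip":60,"xyz":[0,0,0.9],"twist":0},{"grip":60,"xyz":[0,0,0.4],"twist":0},{"grip":60,"xyz":[0,0,0.15],"twist":0},{"grip":60,"xyz":[0,0,0],"twist":0}]' 40 |grep -E "pos|wrist_f"
python3 -m inch '[{"grip":20,"xyz":[0,0,0],"twist":0},{"grip":20,"xyz":[0,0,0],"twist":0},{"grip":20,"xyz":[0,0,0],"twist":0},{"grip":20,"xyz":[0,0,0],"twist":0},{"grip":20,"xyz":[0,0,0],"twist":0}]' 40 |grep -E "pos|wrist_f|wid"
python3 -m inch '[{"grip":20,"xyz":[0,0,-0.4],"twist":0},{"grip":20,"xyz":[0,0,-0.8],"twist":0},{"grip":20,"xyz":[0,0,-1],"twist":0},{"grip":20,"xyz":[0,0,-1],"twist":0},{"grip":20,"xyz":[0,0,-1],"twist":0}]' 40 |grep -E "pos|wrist_f|wid"
python3 -m inch '[{"grip":20,"xyz":[0,0,-1],"twist":0},{"grip":20,"xyz":[0,0,0],"twist":0},{"grip":20,"xyz":[0,0,0],"twist":0}]' 40
python3 - <<'E'
from h import *
to(*fw(27,23),205,88.3)
E
```

```text
eef_pos: [592.8, 417.8, -30.8]
wrist_force: [0.1, -0.0, -0.2]
eef_pos: [592.9, 418.1, -30.2]
wrist_force: [0.7, 0.5, 4.1]
width: 35.2
eef_pos: [591.6, 417.0, 137.3]
wrist_force: [0.8, 0.4, -1.9]
width: 35.4
t: 38.15
eef_pos: [592.2, 417.4, 176.8]
ee_rot: [[-0.987, 0.16, 0.001], [0.16, 0.987, 0.0], [-0.001, 0.001, -1.0]]
wrist_force: [-0.3, -0.5, -2.1]
width: 35.5
grip_force: 40.0
units [-2.01 -9.5   0.2 ] twist -1.5
```

```bash
python3 -m inch '[{"grip":20,"xyz":[-0.2,-0.95,0],"twist":0},{"grip":20,"xyz":[-0.2,-0.95,0],"twist":0},{"grip":20,"xyz":[-0.2,-0.95,0],"twist":0},{"grip":20,"xyz":[-0.2,-0.95,0],"twist":0},{"grip":20,"xyz":[-0.2,-0.95,0],"twist":0}]' 40 >/dev/null
python3 -m inch '[{"grip":20,"xyz":[-0.2,-0.95,0],"twist":0},{"grip":20,"xyz":[-0.2,-0.95,0],"twist":0},{"grip":20,"xyz":[-0.2,-0.95,0],"twist":0},{"grip":20,"xyz":[-0.2,-0.95,0],"twist":0},{"grip":20,"xyz":[-0.2,-0.95,0],"twist":0}]' 40 >/dev/null
python3 -m inch '[{"grip":20,"xyz":[0,0,0.25],"twist":-0.75},{"grip":20,"xyz":[0,0,0.25],"twist":-0.75},{"grip":20,"xyz":[0,0,0],"twist":0},{"grip":20,"xyz":[0,0,0],"twist":0}]' 40
python3 - <<'E'
from h import *
to(*fw(27,23),123,88.3)
E
```

```text
t: 39.55
eef_pos: [609.2, 29.7, 154.5]
ee_rot: [[-1.0, 0.031, -0.004], [0.031, 1.0, 0.0], [0.004, 0.0, -1.0]]
wrist_force: [0.0, -0.2, -0.8]
width: 35.4
grip_force: 40.0
units [-0.06 -0.    1.7 ] twist -0.01
```

```bash
python3 -m inch '[{"grip":20,"xyz":[0,0,0.8],"twist":0},{"grip":20,"xyz":[0,0,0.5],"twist":0},{"grip":20,"xyz":[0,0,0.25],"twist":0},{"grip":20,"xyz":[0,0,0],"twist":0},{"grip":20,"xyz":[0,0,0],"twist":0}]' 40 |grep -E "pos|wrist_f|wid"
python3 -m inch '[{"grip":20,"xyz":[0,0,0.1],"twist":0},{"grip":20,"xyz":[0,0,0],"twist":0}]' 40 |grep -E "pos|wrist_f|wid"
python3 -m inch '[{"grip":43,"xyz":[0,0,0],"twist":0},{"grip":43,"xyz":[0,0,0],"twist":0},{"grip":43,"xyz":[0,0,0],"twist":0},{"grip":43,"xyz":[0,0,-0.5],"twist":0},{"grip":43,"xyz":[0,0,-1],"twist":0}]' 40 |grep -E "pos|wrist_f|wid"
python3 -m inch '[{"grip":43,"xyz":[0,0,-1],"twist":0},{"grip":50,"xyz":[0,0,-0.7],"twist":0},{"grip":50,"xyz":[0,0,0],"twist":0},{"grip":50,"xyz":[0,0,0],"twist":0}]' 40|grep -E "pos|wid"
python3 - <<'E'
from h import *
p=camera('wrist'); save(p,'w6'); cast(p,135)
for d in finder.trace(p,'case_handle'): print('handle',round(d['conf'],2),cen(d['mask']),plane_rect(p,d['mask'],128))
to(580,-77.5,180,88.3)
E
```

```text
eef_pos: [611.2, 29.8, 95.1]
wrist_force: [-0.1, -0.2, -0.1]
width: 35.6
eef_pos: [610.9, 29.6, 91.0]
wrist_force: [-0.8, 0.2, -1.4]
width: 35.4
eef_pos: [608.0, 29.7, 148.1]
wrist_force: [-0.1, -0.5, -0.3]
width: 42.8
eef_pos: [610.6, 29.6, 218.6]
width: 49.5
0.94 [288. 143.] 2949 [552.8  44.2  65.6  36.1  88.3]
0.92 [364. 144.] 3023 [555.7 112.9  67.2  36.2  88.3]
0.83 [331. 208.] 2530 [615.4  83.8  66.5  36.5  -2.1]
0.76 [384. 200.] 2900 [609.9 133.6  68.1  39.1   2.4]
0.6 [272. 205.] 2412 [610.3  28.8  65.1  35.7  -1.7]
handle 0.66 [160.07205029 169.17383946] [578.8 -76.1 148.2  27.4  -1.1]
units [ 0.65 -2.7   1.83] twist 0.0
```

View pics/w6.png

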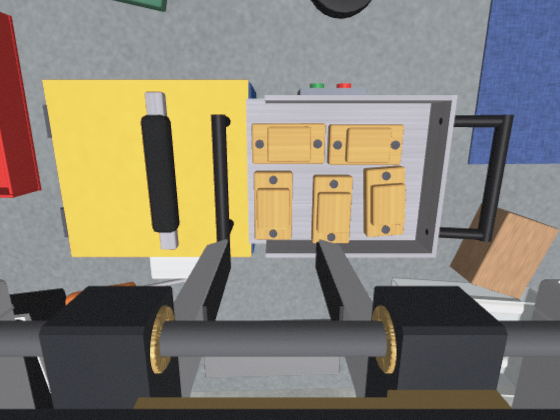

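All five castings lie flat in the tray (pixels 288,143; 364,144; 273,205; 331,208; 384,200), and the handle is on the lid at (160,169). I'll take the handle next.

```bash
python3 -m inch '[{"grip":50,"xyz":[0.22,-0.9,0],"twist":0},{"grip":50,"xyz":[0.22,-0.9,0],"twist":0},{"grip":50,"xyz":[0.22,-0.9,0],"twist":0},{"grip":50,"xyz":[0,0,0.9],"twist":0},{"grip":50,"xyz":[0,0,0.9],"twist":0}]' 40 >/dev/null
python3 -m inch '[{"grip":50,"xyz":[0,0,0.6],"twist":0},{"grip":50,"xyz":[0,0,0],"twist":0},{"grip":50,"xyz":[0,0,0],"twist":0},{"grip":50,"xyz":[0,0,0],"twist":0}]' 40 | grep -E "pos|wid"
python3 - <<'E'
from h import *
p=camera('wrist')
for d in finder.trace(p,'case_handle'): print('handle',round(d['conf'],2),cen(d['mask']),plane_rect(p,d['mask'],128))
to(580,-77,121,88.7)
E
```

```text
eef_pos: [582.1, -77.7, 123.6]
width: 50.2
handle 0.9 [275.82376864 220.19008887] [575.9 -76.  142.3  24.6  -1. ]
units [0.06 0.02 0.99] twist -0.07
```

```bash
python3 -m inch '[{"grip":50,"xyz":[0.05,0.03,0.6],"twist":0},{"grip":50,"xyz":[0,0,0.35],"twist":0},{"grip":50,"xyz":[0,0,0],"twist":0},{"grip":10,"xyz":[0,0,0],"twist":0},{"grip":10,"xyz":[0,0,0],"twist":0}]' 50 | grep -E "pos|wid|wrist_f"
python3 -m inch '[{"grip":10,"xyz":[0,0,0],"twist":0},{"grip":10,"xyz":[0,0,0],"twist":0},{"grip":10,"xyz":[0,0,0],"twist":0},{"grip":10,"xyz":[0,0,0],"twist":0},{"grip":10,"xyz":[0,0,0],"twist":0}]' 50 | grep -E "pos|wid|wrist_f"
python3 -m inch '[{"grip":10,"xyz":[0,0,-0.3],"twist":0},{"grip":10,"xyz":[0,0,-0.7],"twist":0},{"grip":10,"xyz":[0,0,-0.8],"twist":0},{"grip":10,"xyz":[0,0,0],"twist":0},{"grip":10,"xyz":[0,0,0],"twist":0}]' 50
python3 - <<'E'
from h import *
to(503,-363,200,88.3)
E
```

```text
eef_pos: [580.2, -76.6, 85.9]
wrist_force: [0.1, -0.1, -0.2]
width: 37.2
eef_pos: [579.7, -76.4, 85.4]
wrist_force: [-0.0, 0.5, 4.4]
width: 23.6
t: 43.8
eef_pos: [579.0, -76.4, 156.6]
ee_rot: [[-1.0, 0.029, 0.001], [0.029, 1.0, -0.0], [-0.001, -0.0, -1.0]]
wrist_force: [0.2, 0.6, -1.7]
width: 23.5
grip_force: 50.0
units [ 1.69 -7.22 -0.17] twist 0.0
```

```bash
python3 -m inch '[{"grip":10,"xyz":[0.21,-0.9,0],"twist":0},{"grip":10,"xyz":[0.21,-0.9,0],"twist":0},{"grip":10,"xyz":[0.21,-0.9,0],"twist":0},{"grip":10,"xyz":[0.21,-0.9,0],"twist":0},{"grip":10,"xyz":[0.21,-0.9,0],"twist":0}]' 50 |grep wid
python3 -m inch '[{"grip":10,"xyz":[0.21,-0.9,0],"twist":0},{"grip":10,"xyz":[0.21,-0.9,0],"twist":0},{"grip":10,"xyz":[0.21,-0.9,0],"twist":0},{"grip":10,"xyz":[0,0,0.8],"twist":0},{"grip":10,"xyz":[0,0,0.8],"twist":0}]' 50 |grep wid
python3 -m inch '[{"grip":10,"xyz":[0,0,0.8],"twist":0},{"grip":10,"xyz":[0,0,0.7],"twist":0},{"grip":10,"xyz":[0,0,0],"twist":0},{"grip":10,"xyz":[0,0,0],"twist":0}]' 50
python3 - <<'E'
from h import *
to(503,-363,12,88.3)
E
```

```text
width: 23.7
width: 23.3
t: 45.2
eef_pos: [502.5, -361.5, 31.2]
ee_rot: [[-1.0, 0.029, -0.002], [0.029, 1.0, 0.002], [0.002, 0.002, -1.0]]
wrist_force: [-0.2, -0.2, -0.5]
width: 23.2
grip_force: 50.0
units [-0.02 -0.04  1.39] twist 0.01
```

Next: release, rise, move towards the lid bar and verify.

```bash
python3 -m inch '[{"grip":10,"xyz":[0,0,0.7],"twist":0},{"grip":10,"xyz":[0,0,0.4],"twist":0},{"grip":10,"xyz":[0,0,0.2],"twist":0},{"grip":10,"xyz":[0,0,0],"twist":0},{"grip":10,"xyz":[0,0,0],"twist":0}]' 50|grep -E "pos|wid|wrist_f"
python3 -m inch '[{"grip":45,"xyz":[0,0,0],"twist":0},{"grip":45,"xyz":[0,0,0],"twist":0},{"grip":45,"xyz":[0,0,0],"twist":0},{"grip":45,"xyz":[0,0,-0.8],"twist":0},{"grip":45,"xyz":[0,0,-1],"twist":0}]' 50 |grep -E "wid|wrist_f"
python3 -m inch '[{"grip":45,"xyz":[0,0,-1],"twist":0},{"grip":45,"xyz":[0,0,-1],"twist":0},{"grip":45,"xyz":[0,0,-1],"twist":0},{"grip":45,"xyz":[0,0,-1],"twist":0},{"grip":45,"xyz":[0,0,0],"twist":0}]' 50|grep -E "pos|wid"
python3 - <<'E'
from h import *
p=camera('wrist')
for d in finder.trace(p,'case_handle'): print('handle',round(d['conf'],2),cen(d['mask']),plane_rect(p,d['mask'],16))
q=camera('top'); r=camera('scene')
uv={}
for n,k in(('t',q),('s',r)):
    m=[d for d in finder.trace(k,'lid') if d['conf']>.3]; print(n,[(round(d['conf'],2),cen(d['mask'])) for d in m])
B=fw(0,-24); print('lidbar',B,'px top',px(q,[*B,156]),'scene',px(r,[*B,156]))
T=fw(0,214); print('traybar',T,'px top',px(q,[*T,151]),'scene',px(r,[*T,151]))
out=[]
for k,n,cs in((q,'t',[(px(q,[*B,156]))]),(r,'s',[px(r,[*B,156])])):
    im=k['img'][:,:,::-1].copy()
    for f,z in(((-50,-24),156),((50,-24),156),((-50,214),151),((50,214),151),((-66,171),157),((66,171),157)):
        u=px(k,[*fw(*f),z]); cv2.circle(im,tuple(int(round(a)) for a in u),1,(255,0,255),-1)
    u=px(k,[*B,156]).astype(int); a=im[u[1]-70:u[1]+60,u[0]-110:u[0]+90]; out.append(cv2.resize(a,None,fx=2,fy=2,interpolation=cv2.INTER_NEAREST)[:, :400])
cv2.imwrite('pics/bars.png',np.hstack(out))
to(*fw(0,-24),220,88.3)
E
```

```text
eef_pos: [504.3, -363.0, -18.3]
wrist_force: [-0.1, -1.0, -0.1]
width: 23.6
wrist_force: [1.2, 0.0, 0.8]
width: 45.1
eef_pos: [506.2, -364.8, 219.6]
width: 45.0
handle 0.68 [275.12621359 178.00053937] [ 503.6 -364.6  147.6   24.5   -1.1]
handle 0.67 [503.64456003 243.98388961] [613.  -53.7 218.7 157.3   4.5]
t [(0.62, array([319.87284111, 207.74827288]))]
s [(0.86, array([242.59622554, 223.69338304])), (0.73, array([307.6223565 , 182.91540785]))]
lidbar [582.78801014 -16.58943664] px top [292.9547889  203.24828457] scene [269.06386105 200.79685417]
traybar [589.84857623 221.30581007] px top [200.31063478 200.42993123] scene [350.60080762 171.47135393]
units [-1.75  8.68  0.69] twist 0.0
```

View pics/bars.png

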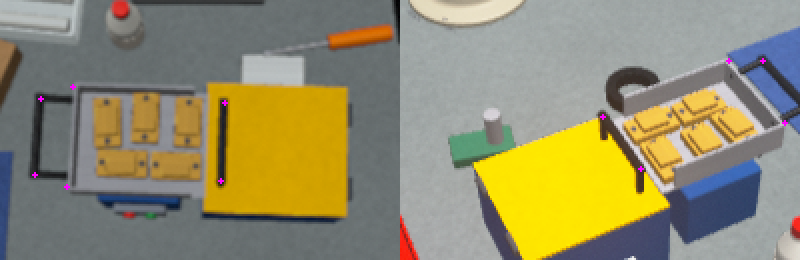

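The magenta model points sit on both bars and on the tray corners, and the handle lies in the red tray. Now for the lid bar.

```bash
python3 -m inch '[{"grip":26,"xyz":[-0.17,0.86,0],"twist":0},{"grip":26,"xyz":[-0.17,0.86,0],"twist":0},{"grip":26,"xyz":[-0.17,0.86,0],"twist":0},{"grip":26,"xyz":[-0.17,0.86,0],"twist":0},{"grip":26,"xyz":[-0.17,0.86,0],"twist":0}]' 50 >/dev/null
python3 -m inch '[{"grip":26,"xyz":[-0.17,0.86,0],"twist":0},{"grip":26,"xyz":[-0.17,0.86,0],"twist":0},{"grip":26,"xyz":[-0.17,0.86,0],"twist":0},{"grip":26,"xyz":[-0.17,0.86,0],"twist":0},{"grip":26,"xyz":[-0.17,0.86,0],"twist":0}]' 50 >/dev/null
python3 -m inch '[{"grip":26,"xyz":[0,0,0.8],"twist":0},{"grip":26,"xyz":[0,0,0.8],"twist":0},{"grip":26,"xyz":[0,0,0],"twist":0},{"grip":26,"xyz":[0,0,0],"twist":0}]' 50 
python3 - <<'E'
from h import *
to(*fw(0,-26),136,88.3)
a0=np.arctan2(46,166);r=np.hypot(46,166);P=lambda t:np.array([r*np.cos(a0+t),-r*np.sin(a0+t)])/40
t=np.linspace(0,1.74,16)
for a,b in zip(t,t[1:]): print(round(b,2),np.round(P(b)-P(a),2))
E
```

```text
t: 48.4
eef_pos: [580.9, -20.4, 147.7]
ee_rot: [[-1.0, 0.029, -0.002], [0.029, 1.0, 0.0], [0.003, 0.0, -1.0]]
wrist_force: [0.1, -0.2, 0.6]
width: 26.0
grip_force: 0.0
units [-0.05  0.05  1.2 ] twist 0.0
0.12 [-0.16 -0.47]
0.23 [-0.21 -0.45]
0.35 [-0.27 -0.42]
0.46 [-0.31 -0.39]
0.58 [-0.36 -0.35]
0.7 [-0.39 -0.31]
0.81 [-0.43 -0.26]
0.93 [-0.45 -0.21]
1.04 [-0.47 -0.15]
1.16 [-0.49 -0.1 ]
1.28 [-0.5  -0.04]
1.39 [-0.5   0.02]
1.51 [-0.49  0.07]
1.62 [-0.48  0.13]
1.74 [-0.46  0.19]
```

Descend and grip the bar.

```bash
python3 -m inch '[{"grip":26,"xyz":[0,0.03,0.6],"twist":0},{"grip":26,"xyz":[0,0,0.45],"twist":0},{"grip":26,"xyz":[0,0,0.15],"twist":0},{"grip":26,"xyz":[0,0,0],"twist":0}]' 50 | grep -E "pos|wid|wrist_f"
python3 -m inch '[{"grip":0,"xyz":[0,0,0],"twist":0},{"grip":0,"xyz":[0,0,0],"twist":0},{"grip":0,"xyz":[0,0,0],"twist":0},{"grip":0,"xyz":[0,0,0],"twist":0},{"grip":0,"xyz":[0,0,0],"twist":0}]' 40
```

```text
eef_pos: [581.9, -19.5, 101.0]
wrist_force: [0.3, 0.1, 0.3]
width: 26.2
t: 49.3
eef_pos: [582.8, -14.2, 101.9]
ee_rot: [[-1.0, 0.03, 0.003], [0.03, 1.0, 0.009], [-0.003, 0.009, -1.0]]
wrist_force: [0.8, 9.7, 1.3]
width: 11.0
grip_force: 40.0
```

```bash
python3 -m inch '[{"grip":0,"xyz":[0,0.1,0],"twist":0},{"grip":0,"xyz":[-0.16,0,-0.0],"twist":0},{"grip":0,"xyz":[0.16,0,0],"twist":0},{"grip":0,"xyz":[0,-0.16,-0.47],"twist":0},{"grip":0,"xyz":[0,0,0],"twist":0}]' 40
python3 -m inch '[{"grip":0,"xyz":[0,-0.21,-0.45],"twist":0},{"grip":0,"xyz":[0,-0.27,-0.42],"twist":0},{"grip":0,"xyz":[0,0,0],"twist":0}]' 40
```

```text
t: 49.8
eef_pos: [582.7, -21.0, 121.5]
ee_rot: [[-1.0, 0.03, 0.003], [0.03, 1.0, 0.001], [-0.003, 0.002, -1.0]]
wrist_force: [0.1, 5.4, 0.9]
width: 10.6
grip_force: 40.0
t: 50.1
eef_pos: [582.1, -39.3, 156.4]
ee_rot: [[-1.0, 0.03, 0.004], [0.03, 1.0, 0.004], [-0.004, 0.004, -1.0]]
wrist_force: [0.0, 7.3, 4.0]
width: 11.0
grip_force: 40.0
```

```bash
python3 -m inch '[{"grip":0,"xyz":[0,-0.31,-0.39],"twist":0},{"grip":0,"xyz":[0,-0.36,-0.35],"twist":0},{"grip":0,"xyz":[0,-0.39,-0.31],"twist":0},{"grip":0,"xyz":[0,-0.43,-0.26],"twist":0},{"grip":0,"xyz":[0,0,0],"twist":0}]' 40 | grep -E "pos|wid|wrist_f"
python3 -m inch '[{"grip":0,"xyz":[0,-0.45,-0.21],"twist":0},{"grip":0,"xyz":[0,-0.47,-0.15],"twist":0},{"grip":0,"xyz":[0,-0.49,-0.1],"twist":0},{"grip":0,"xyz":[0,0,0],"twist":0}]' 40| grep -E "pos|wid|wrist_f"
```

```text
eef_pos: [580.2, -98.5, 210.7]
wrist_force: [-3.0, 8.7, 14.4]
width: 10.9
eef_pos: [578.3, -159.1, 227.9]
wrist_force: [-0.8, 2.2, 10.4]
width: 10.6
```

```bash
python3 -m inch '[{"grip":0,"xyz":[0,-0.5,-0.04],"twist":0},{"grip":0,"xyz":[0,-0.5,0.02],"twist":0},{"grip":0,"xyz":[0,-0.49,0.07],"twist":0},{"grip":0,"xyz":[0,0,0],"twist":0}]' 40 | grep -E "pos|wid|wrist_f"
python3 -m inch '[{"grip":0,"xyz":[0,-0.48,0.13],"twist":0},{"grip":0,"xyz":[0,-0.44,0.17],"twist":0},{"grip":0,"xyz":[0,0,0],"twist":0},{"grip":0,"xyz":[0,0,0],"twist":0}]' 40| grep -E "pos|wid|wrist_f"
```

```text
eef_pos: [576.0, -220.6, 223.4]
wrist_force: [-0.8, -2.4, 5.8]
width: 10.9
eef_pos: [574.5, -255.2, 209.9]
wrist_force: [0.0, -1.9, 0.7]
width: 10.8
```

```bash
python3 -m inch '[{"grip":26,"xyz":[0,0,0],"twist":0},{"grip":26,"xyz":[0,0,0],"twist":0},{"grip":26,"xyz":[0,0,0],"twist":0},{"grip":26,"xyz":[0,0,-0.7],"twist":0},{"grip":26,"xyz":[0,0,-0.8],"twist":0}]' 40 | grep -E "pos|wid|wrist_f"
python3 -m inch '[{"grip":26,"xyz":[0,0,-0.8],"twist":0},{"grip":26,"xyz":[0,0,0],"twist":0},{"grip":26,"xyz":[0,0,0],"twist":0}]' 40 | grep -E "pos|wid|wrist_f"
python3 - <<'E'
from h import *
q=camera('top'); r=camera('scene')
a=r['img'][100:310,170:420,::-1]; b=q['img'][140:300,180:400,::-1]
cv2.imwrite('pics/lid.png',np.hstack([cv2.resize(a,(430,360)),cv2.resize(b,(370,360))]))
to(*fw(0,213),300,88.3)
E
```

```text
eef_pos: [573.6, -252.4, 269.9]
wrist_force: [0.3, 0.2, 0.2]
width: 25.5
eef_pos: [574.8, -253.0, 303.2]
wrist_force: [-0.3, -0.4, -0.8]
width: 26.2
units [-0.05 11.83  0.96] twist 0.01
```

View pics/lid.png

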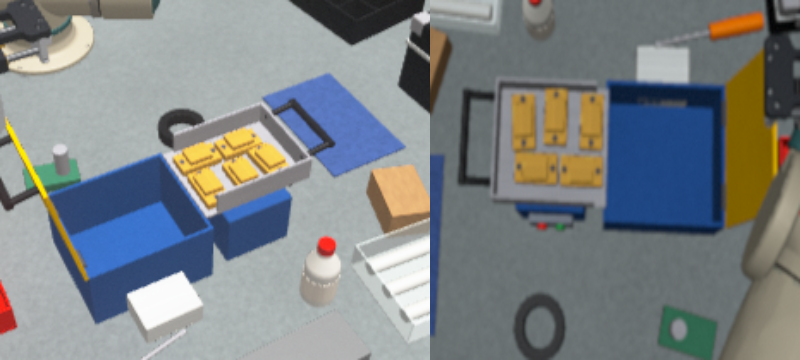

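The lid stands fully open past upright, the hopper is empty and all five castings are in the tray. Next the tray bar.

```bash
python3 -m inch '[{"grip":34,"xyz":[0,0.91,0],"twist":0},{"grip":34,"xyz":[0,0.91,0],"twist":0},{"grip":34,"xyz":[0,0.91,0],"twist":0},{"grip":34,"xyz":[0,0.91,0],"twist":0},{"grip":34,"xyz":[0,0.91,0],"twist":0}]' 40 >/dev/null
python3 -m inch '[{"grip":34,"xyz":[0,0.91,0],"twist":0},{"grip":34,"xyz":[0,0.91,0],"twist":0},{"grip":34,"xyz":[0,0.91,0],"twist":0},{"grip":34,"xyz":[0,0.91,0],"twist":0},{"grip":34,"xyz":[0,0.91,0],"twist":0}]' 40 >/dev/null
python3 -m inch '[{"grip":34,"xyz":[0,0.91,0.6],"twist":0},{"grip":34,"xyz":[0,0.91,0.6],"twist":0},{"grip":34,"xyz":[0,0.91,0.6],"twist":0},{"grip":34,"xyz":[0,0,0.6],"twist":0},{"grip":34,"xyz":[0,0,0.6],"twist":0}]' 40 >/dev/null
python3 -m inch '[{"grip":34,"xyz":[0,0,0],"twist":0},{"grip":34,"xyz":[0,0,0],"twist":0}]' 40
python3 - <<'E'
from h import *
to(*fw(0,214),132,88.3)
a0=np.arctan2(30,210);r=np.hypot(30,210);P=lambda t:np.array([r*np.cos(a0+t),-r*np.sin(a0+t)])/40
t=np.linspace(0,1.2,14)
for a,b in zip(t,t[1:]): print(round(b,2),np.round(P(b)-P(a),2))
E
```

```text
t: 54.4
eef_pos: [587.8, 219.7, 181.9]
ee_rot: [[-1.0, 0.029, -0.002], [0.029, 1.0, -0.001], [0.002, -0.001, -1.0]]
wrist_force: [-0.3, -0.4, -0.2]
width: 34.3
grip_force: 0.0
units [-0.06  0.04  2.16] twist 0.0
0.09 [-0.09 -0.48]
0.18 [-0.14 -0.47]
0.28 [-0.18 -0.46]
0.37 [-0.22 -0.44]
0.46 [-0.26 -0.42]
0.55 [-0.3  -0.39]
0.65 [-0.33 -0.36]
0.74 [-0.36 -0.33]
0.83 [-0.39 -0.29]
0.92 [-0.42 -0.26]
1.02 [-0.44 -0.22]
1.11 [-0.46 -0.18]
1.2 [-0.47 -0.13]
```

```bash
python3 -m inch '[{"grip":34,"xyz":[0,0.05,0.8],"twist":0},{"grip":34,"xyz":[0,0,0.8],"twist":0},{"grip":34,"xyz":[0,0,0.5],"twist":0},{"grip":34,"xyz":[0,0,0],"twist":0},{"grip":34,"xyz":[0,0,0],"twist":0}]' 40 | grep -E "pos|wid|wrist_f"
python3 -m inch '[{"grip":0,"xyz":[0,0,0],"twist":0},{"grip":0,"xyz":[0,0,0],"twist":0},{"grip":0,"xyz":[0,0,0],"twist":0},{"grip":0,"xyz":[0,0,0],"twist":0},{"grip":0,"xyz":[0,0,0],"twist":0}]' 55
```

```text
eef_pos: [589.7, 221.9, 100.3]
wrist_force: [-0.5, -0.6, 0.2]
width: 34.1
t: 55.4
eef_pos: [589.5, 223.5, 100.2]
ee_rot: [[-1.0, 0.029, 0.003], [0.029, 1.0, 0.003], [-0.003, 0.003, -1.0]]
wrist_force: [0.3, 4.8, 4.8]
width: 10.3
grip_force: 55.0
```

```bash
python3 -m inch '[{"grip":0,"xyz":[0,0.0,-0.24],"twist":0},{"grip":0,"xyz":[0,-0.05,-0.24],"twist":0},{"grip":0,"xyz":[0,-0.14,-0.47],"twist":0},{"grip":0,"xyz":[0,0,0],"twist":0}]' 60| grep -E "pos|wid|wrist_f"
python3 -m inch '[{"grip":0,"xyz":[0,-0.18,-0.46],"twist":0},{"grip":0,"xyz":[0,-0.22,-0.44],"twist":0},{"grip":0,"xyz":[0,0,0],"twist":0}]' 60| grep -E "pos|wid|wrist_f"
```

```text
eef_pos: [589.1, 214.5, 138.9]
wrist_force: [2.5, 5.1, -2.4]
width: 10.4
eef_pos: [588.7, 199.2, 174.7]
wrist_force: [2.3, 6.4, -0.7]
width: 10.5
```

```bash
python3 -m inch '[{"grip":0,"xyz":[0,-0.26,-0.42],"twist":0},{"grip":0,"xyz":[0,-0.3,-0.39],"twist":0},{"grip":0,"xyz":[0,-0.33,-0.36],"twist":0},{"grip":0,"xyz":[0,0,0],"twist":0}]' 60| grep -E "pos|wid|wrist_f"
python3 -m inch '[{"grip":0,"xyz":[0,-0.36,-0.33],"twist":0},{"grip":0,"xyz":[0,-0.39,-0.29],"twist":0},{"grip":0,"xyz":[0,-0.42,-0.26],"twist":0},{"grip":0,"xyz":[0,0,0],"twist":0},{"grip":0,"xyz":[0,0,0],"twist":0}]' 60| grep -E "pos|wid|wrist_f"
python3 -m inch '[{"grip":0,"xyz":[0,-0.44,-0.22],"twist":0},{"grip":0,"xyz":[0,-0.44,-0.18],"twist":0},{"grip":0,"xyz":[0,0,0],"twist":0},{"grip":0,"xyz":[0,0,0],"twist":0},{"grip":0,"xyz":[0,0,0],"twist":0}]' 60
python3 - <<'E'
from h import *
r=camera('scene');q=camera('top')
a=r['img'][60:310,150:420,::-1]; b=q['img'][140:300,180:400,::-1]
cv2.imwrite('pics/tip.png',np.hstack([cv2.resize(a,(430,390)),cv2.resize(b,(370,390))]))
cast(q,20)
E
```

```text
eef_pos: [587.7, 165.2, 222.0]
wrist_force: [1.9, 8.5, 3.7]
width: 10.2
eef_pos: [586.0, 119.8, 258.2]
wrist_force: [0.0, 9.7, 12.1]
width: 10.3
t: 57.5
eef_pos: [584.8, 82.2, 273.9]
ee_rot: [[-1.0, 0.029, 0.004], [0.029, 1.0, 0.002], [-0.004, 0.003, -1.0]]
wrist_force: [-0.3, 5.2, 13.1]
width: 10.1
grip_force: 60.0
0.81 [309. 202.] 287 [ 6.127e+02 -6.690e+01  6.460e+01  3.750e+01 -2.000e-01]
0.75 [329. 223.] 264 [ 552.1 -120.6   54.2   40.4   89.4]
0.63 [414. 240.] 437 [ 504.1 -362.5  144.5   25.4   -2.9]
0.57 [293. 203.] 268 [ 6.095e+02 -1.950e+01  6.440e+01  3.460e+01  2.000e-01]
```

View pics/tip.png

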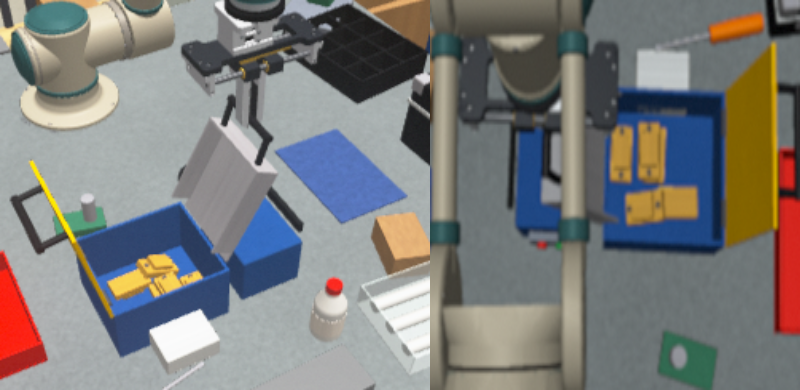

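The tray is tipped to about 1.1 rad and its floor shows empty. The castings are in the hopper (left crop around 110–200, 255–300). I'll lower it along the same arc.

```bash
python3 -m inch '[{"grip":0,"xyz":[0,0.44,0.18],"twist":0},{"grip":0,"xyz":[0,0.44,0.22],"twist":0},{"grip":0,"xyz":[0,0.42,0.26],"twist":0},{"grip":0,"xyz":[0,0.39,0.29],"twist":0},{"grip":0,"xyz":[0,0.36,0.33],"twist":0}]' 60| grep -E "pos|wid|wrist_f"
python3 -m inch '[{"grip":0,"xyz":[0,0.33,0.36],"twist":0},{"grip":0,"xyz":[0,0.3,0.39],"twist":0},{"grip":0,"xyz":[0,0.26,0.42],"twist":0},{"grip":0,"xyz":[0,0,0],"twist":0}]' 60| grep -E "pos|wid|wrist_f"
python3 -m inch '[{"grip":0,"xyz":[0,0.22,0.44],"twist":0},{"grip":0,"xyz":[0,0.18,0.46],"twist":0},{"grip":0,"xyz":[0,0.14,0.4],"twist":0},{"grip":0,"xyz":[0,0,0],"twist":0},{"grip":0,"xyz":[0,0,0],"twist":0}]' 60
python3 -m inch '[{"grip":0,"xyz":[0,0.05,0.2],"twist":0},{"grip":0,"xyz":[0,0,0.2],"twist":0},{"grip":0,"xyz":[0,0,0],"twist":0},{"grip":0,"xyz":[0,0,0],"twist":0}]' 60| grep -E "pos|wid|wrist_f"
```

```text
eef_pos: [587.1, 163.8, 220.7]
wrist_force: [1.0, 3.8, 5.2]
width: 10.4
eef_pos: [587.9, 199.9, 170.3]
wrist_force: [3.9, 4.8, 0.7]
width: 10.3
t: 59.05
eef_pos: [588.4, 219.0, 119.4]
ee_rot: [[-1.0, 0.029, -0.001], [0.029, 1.0, -0.002], [0.001, -0.002, -1.0]]
wrist_force: [3.1, 1.1, -1.7]
width: 10.6
grip_force: 60.0
eef_pos: [588.7, 222.3, 104.5]
wrist_force: [2.7, 2.6, -0.8]
width: 10.5
```

```bash
python3 -m inch '[{"grip":0,"xyz":[0,0,0.1],"twist":0},{"grip":0,"xyz":[0,0,0],"twist":0},{"grip":0,"xyz":[0,0,0],"twist":0}]' 60| grep -E "pos|wid|wrist_f"
python3 -m inch '[{"grip":34,"xyz":[0,0,0],"twist":0},{"grip":34,"xyz":[0,0,0],"twist":0},{"grip":34,"xyz":[0,0,0],"twist":0},{"grip":34,"xyz":[0,0,0],"twist":0},{"grip":34,"xyz":[0,0,-0.7],"twist":0}]' 40| grep -E "pos|wid|wrist_f"
python3 -m inch '[{"grip":34,"xyz":[0,0,-1],"twist":0},{"grip":34,"xyz":[0,0,-1],"twist":0},{"grip":34,"xyz":[0,0,-1],"twist":0},{"grip":34,"xyz":[0,0,-1],"twist":0},{"grip":26,"xyz":[0,0,0],"twist":0}]' 40| grep -E "pos|wid|wrist_f"
python3 -m inch '[{"grip":26,"xyz":[0,-0.9,-0.3],"twist":0},{"grip":26,"xyz":[0,-0.9,0],"twist":0},{"grip":26,"xyz":[0,-0.9,0],"twist":0},{"grip":26,"xyz":[0,-0.9,0],"twist":0},{"grip":26,"xyz":[0,-0.9,0],"twist":0}]' 40| grep -E "pos|wid|wrist_f"
python3 - <<'E'
from h import *
q=camera('top');r=camera('scene');w=camera('wrist')
print('top');cast(q,20);print('scene');cast(r,20)
cv2.imwrite('pics/low.png',np.hstack([cv2.resize(r['img'][100:310,170:420,::-1],(400,340)),cv2.resize(w['img'][:,:,::-1],(400,340))]))
t=1.735;a=np.arctan2(46,166)+t;rr=172.3
f=(-190+rr*np.cos(a),110+rr*np.sin(a));print(f);to(*fw(0,f[0]),f[1]-19+60,88.3)
E
```

```text
eef_pos: [588.7, 223.0, 100.9]
wrist_force: [2.2, 5.5, 0.3]
width: 10.2
eef_pos: [585.1, 220.6, 125.3]
wrist_force: [-0.5, -0.8, 0.2]
width: 33.9
eef_pos: [591.1, 222.3, 295.5]
wrist_force: [0.7, -0.7, 1.2]
width: 28.9
eef_pos: [582.3, 40.4, 299.6]
wrist_force: [-0.1, -0.2, 1.2]
width: 26.0
top
0.82 [328. 223.] 262 [ 553.1 -119.2   57.    37.4   89.4]
0.56 [309. 203.] 273 [ 6.127e+02 -6.690e+01  6.470e+01  3.750e+01 -2.000e-01]
0.5 [308. 225.] 263 [547.3 -62.3  57.2  37.3 -89.7]
0.45 [318. 199.] 54 [ 6.20e+02 -8.99e+01  3.82e+01  1.44e+01 -6.00e-01]
scene
0.77 [247. 230.] 295 [533.7 -58.3  61.1  53.6  82.6]
0.76 [230. 242.] 321 [ 549.2 -114.3   66.    48.4  -88.4]
0.7 [254. 241.] 152 [575.1 -61.3  40.6  34.2  89.7]
0.58 [185. 211.] 838 [ 387.8 -188.   420.1   74.5   -0.6]
0.4 [269. 237.] 69 [585.7 -19.8  33.5  20.2 -86.1]
0.37 [246. 245.] 30 [579.4 -86.6  24.7   9.6  -5. ]
(np.float64(-262.5354116684691), np.float64(266.28788837938055))
units [-0.04 -7.44  0.73] twist 0.0
```

View pics/low.png

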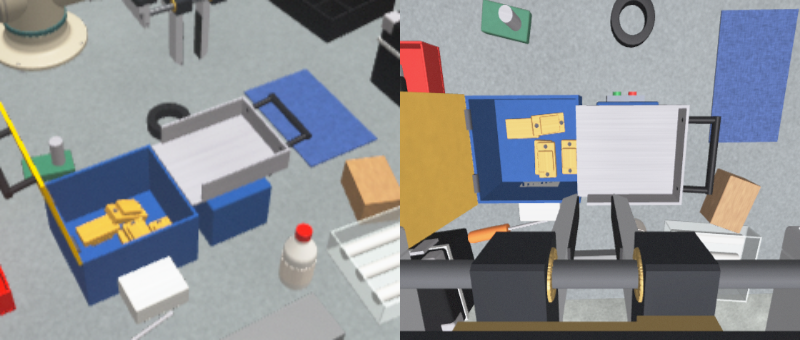

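The tray is back down level and empty. The castings are in the hopper (right crop 519,128; 549,124; 544,158; 569,156, with one stacked). Next I'll shut the lid by its bar.

```bash
python3 -m inch '[{"grip":26,"xyz":[0,-0.83,0],"twist":0},{"grip":26,"xyz":[0,-0.83,0],"twist":0},{"grip":26,"xyz":[0,-0.83,0],"twist":0},{"grip":26,"xyz":[0,-0.83,0],"twist":0},{"grip":26,"xyz":[0,-0.83,0],"twist":0}]' 40 >/dev/null
python3 -m inch '[{"grip":26,"xyz":[0,-0.83,0],"twist":0},{"grip":26,"xyz":[0,-0.83,0],"twist":0},{"grip":26,"xyz":[0,-0.83,0],"twist":0},{"grip":26,"xyz":[0,-0.8,0],"twist":0},{"grip":26,"xyz":[0,0,0],"twist":0}]' 40 >/dev/null
python3 -m inch '[{"grip":26,"xyz":[0,0,0],"twist":0},{"grip":26,"xyz":[0,0,0],"twist":0}]' 40
python3 - <<'E'
from h import *
to(*fw(0,-262.5),247,88.3)
w=camera('wrist'); print([px(w,[*fw(x,-262.5),266]) for x in(-50,0,50)],[np.round(cen(d['mask'])) for d in finder.trace(w,'lid_bar')][:2])
cv2.imwrite('pics/lb.png',w['img'][:,:,::-1])
E
```

```text
t: 62.7
eef_pos: [575.0, -253.6, 300.7]
ee_rot: [[-1.0, 0.027, -0.0], [0.027, 1.0, 0.001], [0.0, 0.001, -1.0]]
wrist_force: [0.2, 0.5, -0.2]
width: 26.1
grip_force: 0.0
units [-0.02 -0.04  2.26] twist 0.03
[array([271.79880589, 158.24023405]), array([271.66963448, 221.22964754]), array([271.5523767 , 278.40947819])] [array([296., 198.])]
```

View pics/lb.png

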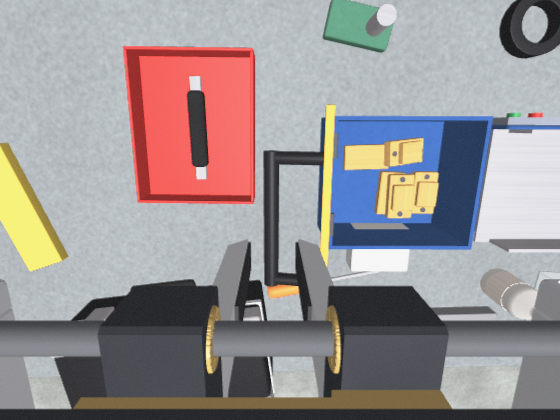

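The bar is at column 271, where the model puts it. Five castings show in the hopper and the handle is in the red tray.

```bash
python3 -m inch '[{"grip":26,"xyz":[0,-0.03,0.8],"twist":0},{"grip":26,"xyz":[0,0,0.8],"twist":0},{"grip":26,"xyz":[0,0,0.6],"twist":0},{"grip":26,"xyz":[0,0,0],"twist":0},{"grip":26,"xyz":[0,0,0],"twist":0}]' 40| grep -E "pos|wid|wrist_f"
python3 -m inch '[{"grip":0,"xyz":[0,0,0],"twist":0},{"grip":0,"xyz":[0,0,0],"twist":0},{"grip":0,"xyz":[0,0,0],"twist":0},{"grip":0,"xyz":[0,0,0],"twist":0},{"grip":0,"xyz":[0,0,0],"twist":0}]' 40
python3 - <<'E'
import numpy as np
a0=np.arctan2(46,166);r=np.hypot(46,166);P=lambda t:np.array([r*np.cos(a0+t),-r*np.sin(a0+t)])/40
t=np.linspace(1.735,0,16)
print([np.round(P(b)-P(a),2).tolist() for a,b in zip(t,t[1:])])
E
```

```text
eef_pos: [574.8, -256.0, 213.5]
wrist_force: [-0.4, -0.2, 0.4]
width: 26.1
t: 63.8
eef_pos: [575.6, -255.3, 214.8]
ee_rot: [[-1.0, 0.029, 0.004], [0.029, 1.0, 0.002], [-0.003, 0.002, -1.0]]
wrist_force: [0.7, 4.7, 6.4]
width: 10.9
grip_force: 40.0
[[0.46, -0.18], [0.48, -0.13], [0.49, -0.07], [0.5, -0.01], [0.5, 0.04], [0.49, 0.1], [0.47, 0.16], [0.45, 0.21], [0.42, 0.26], [0.39, 0.31], [0.35, 0.35], [0.31, 0.39], [0.26, 0.42], [0.21, 0.45], [0.16, 0.47]]
```

```bash
python3 -m inch '[{"grip":0,"xyz":[0,0.46,-0.18],"twist":0},{"grip":0,"xyz":[0,0.48,-0.13],"twist":0},{"grip":0,"xyz":[0,0.49,-0.07],"twist":0},{"grip":0,"xyz":[0,0.5,-0.01],"twist":0},{"grip":0,"xyz":[0,0,0],"twist":0}]' 40| grep -E "pos|wid|wrist_f"
python3 -m inch '[{"grip":0,"xyz":[0,0.5,0.04],"twist":0},{"grip":0,"xyz":[0,0.49,0.1],"twist":0},{"grip":0,"xyz":[0,0.47,0.16],"twist":0},{"grip":0,"xyz":[0,0.45,0.21],"twist":0},{"grip":0,"xyz":[0,0,0],"twist":0}]' 40| grep -E "pos|wid|wrist_f"
python3 -m inch '[{"grip":0,"xyz":[0,0.42,0.26],"twist":0},{"grip":0,"xyz":[0,0.39,0.31],"twist":0},{"grip":0,"xyz":[0,0.35,0.35],"twist":0},{"grip":0,"xyz":[0,0.31,0.39],"twist":0},{"grip":0,"xyz":[0,0,0],"twist":0}]' 40| grep -E "pos|wid|wrist_f"
python3 -m inch '[{"grip":0,"xyz":[0,0.26,0.42],"twist":0},{"grip":0,"xyz":[0,0.21,0.45],"twist":0},{"grip":0,"xyz":[0,0,0],"twist":0},{"grip":0,"xyz":[0,0,0],"twist":0}]' 40
```

```text
eef_pos: [578.3, -177.6, 231.3]
wrist_force: [-0.3, 2.2, 8.0]
width: 10.7
eef_pos: [580.5, -99.5, 208.8]
wrist_force: [2.4, 4.2, 4.0]
width: 10.5
eef_pos: [582.1, -40.6, 154.9]
wrist_force: [2.8, 5.2, 1.9]
width: 10.7
t: 65.7
eef_pos: [582.7, -22.0, 120.8]
ee_rot: [[-1.0, 0.029, 0.002], [0.029, 1.0, 0.006], [-0.002, 0.006, -1.0]]
wrist_force: [4.1, 7.0, 1.1]
width: 10.9
grip_force: 40.0
```

```bash
python3 -m inch '[{"grip":0,"xyz":[0,0.12,0.3],"twist":0},{"grip":0,"xyz":[0,0.03,0.08],"twist":0},{"grip":0,"xyz":[0,0,0],"twist":0},{"grip":0,"xyz":[0,0,0],"twist":0}]' 40| grep -E "pos|wid|wrist_f"
python3 -m inch '[{"grip":0,"xyz":[0,0.0,0.1],"twist":0},{"grip":0,"xyz":[0,0,0],"twist":0},{"grip":0,"xyz":[0,0,0],"twist":0}]' 40| grep -E "pos|wid|wrist_f"
```

```text
eef_pos: [582.8, -16.6, 105.9]
wrist_force: [2.5, 6.8, 0.5]
width: 10.9
eef_pos: [582.9, -15.3, 102.1]
wrist_force: [3.7, 9.5, 0.9]
width: 10.5
```

```bash
python3 -m inch '[{"grip":0,"xyz":[0,0.02,0.1],"twist":0},{"grip":0,"xyz":[0,0,0],"twist":0},{"grip":0,"xyz":[0,0,0],"twist":0}]' 40| grep -E "pos|wid|wrist_f"
python3 -m inch '[{"grip":0,"xyz":[0,0.0,0.08],"twist":0},{"grip":0,"xyz":[0,0,0],"twist":0},{"grip":0,"xyz":[0,0,0],"twist":0}]' 40| grep -E "pos|wid|wrist_f"
```

```text
eef_pos: [582.9, -14.2, 98.1]
wrist_force: [2.8, 10.4, 0.8]
width: 10.9
eef_pos: [583.1, -14.2, 97.8]
wrist_force: [-1.0, 10.6, 15.3]
width: 10.9
```

Contact at 15 N, so the lid is on its seat. Release, rise and check.

```bash
python3 -m inch '[{"grip":24,"xyz":[0,0,0],"twist":0},{"grip":24,"xyz":[0,0,0],"twist":0},{"grip":24,"xyz":[0,0,0],"twist":0},{"grip":24,"xyz":[0,0,-0.6],"twist":0},{"grip":24,"xyz":[0,0,-1],"twist":0}]' 40| grep -E "pos|wid|wrist_f"
python3 -m inch '[{"grip":24,"xyz":[0,0,-1],"twist":0},{"grip":24,"xyz":[0,0,-1],"twist":0},{"grip":24,"xyz":[0.7,-0.5,-0.3],"twist":0},{"grip":24,"xyz":[0.8,-0.5,0],"twist":0},{"grip":24,"xyz":[0.8,-0.5,0],"twist":0}]' 40| grep -E "pos|wid|wrist_f"
python3 - <<'E'
from h import *
for n in('top','scene'):
    p=camera(n); im=p['img'].astype(int); y=(im[...,0]>150)&(im[...,1]>130)&(im[...,2]<60)
    l,lab,s,_=cv2.connectedComponentsWithStats(y.astype(np.uint8)); m=cv2.morphologyEx((lab==1+s[1:,4].argmax()).astype(np.uint8),cv2.MORPH_CLOSE,np.ones((15,15)))
    print(n,plane_rect(p,m,116)); cast(p,20)
    for t in['tape_roll','glue_bottle','screwdriver','carton','clamp_block','case_handle']:
        print(t,[(np.round(d['point']).tolist(),round(d['conf'],2)) for d in finder.boxes_of(p,t)[:1]])
E
```

```text
eef_pos: [578.5, -19.1, 155.5]
wrist_force: [0.1, 0.8, 0.7]
width: 23.9
eef_pos: [486.6, -77.2, 250.2]
wrist_force: [-0.1, -1.5, 0.3]
width: 24.3
top [ 601.8 -608.3  182.1   53.5   17.2]
tape_roll [([376.0, 118.0, 21.0], 0.72)]
glue_bottle [([763.0, 121.0, 81.0], 0.93)]
screwdriver [([760.0, -208.0, 28.0], 0.63)]
carton [([703.0, 322.0, 56.0], 0.79)]
clamp_block [([371.0, -124.0, 18.0], 0.59)]
case_handle [([501.0, -356.0, 28.0], 0.93)]
scene [580.1 -88.5 187.5 177.1  88.4]
tape_roll [([357.0, 118.0, 22.0], 0.63)]
glue_bottle [([788.0, 112.0, 74.0], 0.92)]
screwdriver [([771.0, -210.0, 22.0], 0.57)]
carton [([712.0, 317.0, 56.0], 0.69)]
clamp_block [([382.0, -125.0, 22.0], 0.92)]
case_handle [([518.0, -357.0, 30.0], 0.95)]
```

The lid outline in the scene view matches its original shut pose, no castings are left outside and the bystanders haven't moved.

```bash
python3 -c "
from station import ctrl; print(ctrl.hand_in())"
```

```text
the job is handed in; nothing more can be done
None
```

Job handed in: the case handle is in the red rework tray, all five castings went into the hopper, the tip tray is back down, the lid is shut, and the other things on the bench are where they were.

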